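# Bed a lapped spool in the inclined V-block for its runout check

### The job

Take the bright steel spool out of the rack on the tiled ledge and bed it in the inclined V-block gauge for its runout check: lapped face first, slid down beneath the dial indicator, pressed firmly, with about 10 N and no ramming, until it bears on both flanks of the V and its lapped face is fully home on the brass stop screw, wherever the last job left that screw set. Then let go and leave it bearing there by itself. Do not touch the indicator, do not drop the spool, and leave the black spools and the loose parts on the bench where they are.

Things in the scene. Friction and masses are not known exactly. Their poses are not given: they have to be found in the camera images.
- spool: Bright hardened steel valve spool, 140 mm long, 0.28 kg +-20 %. Origin: centre of its flat lapped face, the end that goes on the stop; x runs along its axis to the free end. Along x (mm): dia 24 lands 0-22, 40-70, 80-98; dia 15 necks 22-40, 70-80; plain stub dia 16 from 98 to 140. Centre of mass at x = 62. Starts level in one of the rack's 3 places, stub pointing away from the robot.
- spool_grip (a point): Point on the spool's axis at x = 120 mm, middle of its dia 16 stub: the place to grip it across, in the rack and at the V-block. In the rack the rail ends 15 mm from here and the rack's base lies 49 mm below. Axes as the spool's.
- vblock: Fixed steel V-block on the runout gauge's tilted table. Origin: on the axis of a bedded spool (which shares this x axis), in the plane of the end stop's bracket. x runs up the V, 30 deg above level, roughly away from the robot; z is square to it, out of the V, leaning to the robot by 30 deg; y to the left seen along x. 50 mm wide. Friction about 0.6: a spool does not slide down by itself.
- v_upper_end (a point): Upper open end of the V, on the axis of a bedded spool: x = 85 mm in the V-block's frame, same axes. The 90 deg V runs from x = 0 to here, root at z = -17 mm, top edges at z = 0. Beyond it a spool that is home overhangs by its last 57 to 69 mm, free, with 35 mm of room or more below.
- flank_left: The V's ground flank on the +y side, 24 mm wide, 85 mm long, at 45 deg (same frame as the V-block).
- flank_right: The V's ground flank on the -y side (same frame as the V-block).
- end_stop: Rigid end stop at the lower end of the V (same frame as the V-block): a dark steel bracket with its face at x = 0 (20 mm to each side, z = -44 to 14 mm), through which a brass stop screw, dia 12 mm, points up the V on the spool's axis. The screw stands 2 to 14 mm proud as the last job left it (not reported: feel for it); it takes the spool's face. Locked, it does not give.
- indicator: Dial indicator fixed over the lower end of the V (same frame as the V-block): 57 mm dial at x = 16 to 34, z = 58 to 129 mm, stem below it to the tip, arm at z = 48 mm to a 14 mm pillar at y = 56 mm. Rigid; nothing may touch it.
- indicator_tip (a point): Underside of the indicator's ball tip: x = 24, z = 20 mm in the V-block's frame, 8 mm clear of a bedded land. A spool cannot be lowered straight to its home place: lay it in the V with its face at x = 35 to 50 mm and slide it down under the tip.
- rack: Fixed dark wooden rack on the 30 mm high ledge, base 150 x 250 x 8 mm, origin at the centre of its underside, z up. Two notched rails (12 mm wide, at x = -59 and 19 mm, notch tops at z = 57 mm) carry three spools along x, axes at y = -75, 0, 75 mm and z = 57 mm, lapped faces at x = -70 mm.
- black_spool_a: Blackened spool of the same shape and frame as the bright one, in the rack; stays there.
- black_spool_b: Another blackened spool in the rack; stays there.
- ring_lap: Grey cast-iron ring lap, 68 mm across, 24 mm high, lying on the bench; origin at the centre of its underside; stays.
- sleeve: Copper-plated sleeve, 40 mm across, 55 mm high, standing on the bench; origin at the centre of its underside; stays.
- plug: Black steel orifice plug, 36 mm across, 28 mm high, standing on the bench; origin at the centre of its underside; stays.
- guard_tube: Clear acrylic spool guard tube, 40 mm across, 130 mm high, standing upright on the bench; origin at the centre of its underside; stays.

How it is judged:
By the outcome, as a careful person would: the job done as asked, in the order asked, and still so for the second after the job is handed in, with the robot touching nothing.
It also fails if it takes over 48 s, if anything falls off the work surface, if the arm or the gripper's body presses on something with over 40 N, if the wrist force passes 120 N, or if a joint passes its speed limit or range.

### The arm

A 6-joint arm with a two-finger parallel gripper is mounted at the origin on the work surface. World frame = base frame: x ahead of the robot, y to its left, z up, the work surface at z = 0. Lengths are in m, angles in rad, forces in N, time in s.
With the tool pointing down it reaches from about 0.375 to 0.9 m from the base axis. Payload 3.1 kg.
Tool frame: the origin (TCP) lies midway between the tips of the shut fingers; the grasp point (between the pads) lies 19 mm behind it; z points along the fingers, y is the line along which they close (so a half turn about z gives the same grasp; the last joint's range is limited). The gripper opens to 85 mm and grips with 20 to 120 N. Pads are 22 mm wide; open, the fingers measure 114 mm over their backs; the gripper's body (76 mm by 85 mm) begins 54 mm behind the grasp point. The pads swing forward as they close: fully open they stand 13 mm farther back than shut.
Start: joints at [1.139, 0.527, 1.433, -0, 1.181, -0.178], TCP at [0.157, 0.605, 0.231] pointing down, gripper open.
Joint ranges: [-3.08, 3.08], [-0.75, 2.2], [0.22, 2.44], [-1.43, 4.57], [0, 2.65], [-2.85, 2.85]. Speed limits (rad/s): [2.79, 2.79, 3.14, 3.14, 3.14, 3.14].

### API

Orientations are given as a unit quaternion [x, y, z, w].
In Python, from station import manip gives the robot as it stands. The module is installed in compiled form; this text tells all that it offers.
- The arm moves only by the tool apply_moves, never from a script. Its arguments are lists of equal length, an entry for each row: "claw": the gripper's target within -1 to 1 (fully open at 1, half-way at 0, shut at -1); "travel": the shift along the tool's x, y, z scaled (see below), a list of three; "turn": the turn, a rotation vector about the tool's x, y, z scaled (see below), a list of three. In form: {"claw": [claw, ...], "travel": [[dx, dy, dz], ...], "turn": [[rx, ry, rz], ...]}. A call has 1 to 5 rows; each row is the pose to reach, as a shift and turn from the pose commanded when the call began, along the tool's axes at that moment, turning the shorter way round; what a row does not reach only later rows make up. The controller multiplies each number of a shift by 800 mm and each number of a turn by 180 degrees. A row lasts 1/12 s, in which the tool goes at most 41.7 mm and 7.16 degrees, less where a joint would pass 70% of its speed; a pose out of reach is approached as far as the arm can. A call with a number of a shift or a turn outside -1 to 1 is refused whole. A call with a gripper value outside its range is refused whole. The fingers move at their own pace and stop on an object; "newtons" is the grip in N (left out, the last holds). Time passes only in rows, so rows that repeat a pose let the fingers close. It gives the time, the measured TCP pose, the force, the opening and the grip force at its end, in the units of the state.
- manip.sense(): the state, without advancing time (a new reading comes with each control period).
- manip.snapshot(name): name is "scene" or "side" or "wrist"; returns a dict with "pixels" (480x640x3 uint8, red, green, blue), "depth" (480x640 float32, m along the optical axis (not along the pixel's ray), 0 where there is no reading), "intrinsics" (3x3 intrinsics, pixels), "R" (3x3) and "t" (3): a world point X has camera coordinates R X + t. Camera axes: x right, y down, z forward; pixel columns grow to the right and rows downward; lengths in m; the calibration is good to about 2 mm. A picture is of the moment at which its call begins.
- manip.sign_off(): hands the job in; it is judged then, once.
The state is a dict: "t": time; "q": joint angles; "qd": joint speeds; "tau": joint torques, N m; "tcp_pos": TCP position; "tool_rot": TCP orientation; "force": force on the tool from outside, world axes, zero at the start; "ft_torque": the same for the moment, N m; "finger_gap": opening from 0.0 (shut) to 1.0 (fully open); "gripper_force": force on a finger pad.
Only numpy, scipy, OpenCV 4.12 (cv2) and the standard library are available. Lean on these libraries where they do the work, as an engineer would, in place of code of your own. Each camera call takes 0.05 s, during which the arm holds its last target. There are 200 camera calls.

## Working session

There is one attempt and no reset: what is moved stays moved. The work goes in short steps, Python scripts to look and compute and a tool call to move; the robot and the scene stay as the last step left them, time stands still between calls to the robot, and variables do not carry over. Pictures are saved under pics/ and viewed, at most 12 in all, crops included, and the job is handed in when it is done.

Besides the shell and the picture viewer there is one more tool, called after ">>>" as name(argument=value, ...), one argument or row to a line, values as JSON. apply_moves: Moves the arm, as the interface text tells. Shifts and turns lie within -1 to 1; 1 stands for 800 mm of shift or 180 degrees of turn. Its arguments: {"type":"object","properties":{"claw":{"type":"array","items":{"type":"number"}},"travel":{"type":"array","items":{"type":"array","items":{"type":"number"}}},"turn":{"type":"array","items":{"type":"array","items":{"type":"number"}}},"newtons":{"type":"number"}},"required":["claw","travel","turn"]}

```bash
mkdir -p pics; python3 - <<'E'
from station import manip
import cv2,numpy as np
s=manip.sense();print(s['t'],s['tcp_pos'],s['tool_rot'],s['finger_gap'])
for n in("scene","side"):
    d=manip.snapshot(n);np.savez(f"{n}.npz",**d);cv2.imwrite(f"pics/{n}.png",d["pixels"][:,:,::-1])
    C=-d["R"].T@d["t"];print(n,C,d["R"][2],d["intrinsics"][0,0])
E
```

```text
0.0 [0.15660614 0.60430116 0.2303352 ] [ 1.26598469e-01  9.91953425e-01 -1.05896695e-03 -3.29710374e-04] 0.9983037076985625
scene [1.44762288 0.14440422 1.14761651] [-0.63397765 -0.06044014 -0.77098594] 562.5897923036634
side [0.98458746 0.84512232 0.75279592] [-0.36219672 -0.71846802 -0.59381583] 577.7223937525083
```

View pics/scene.png

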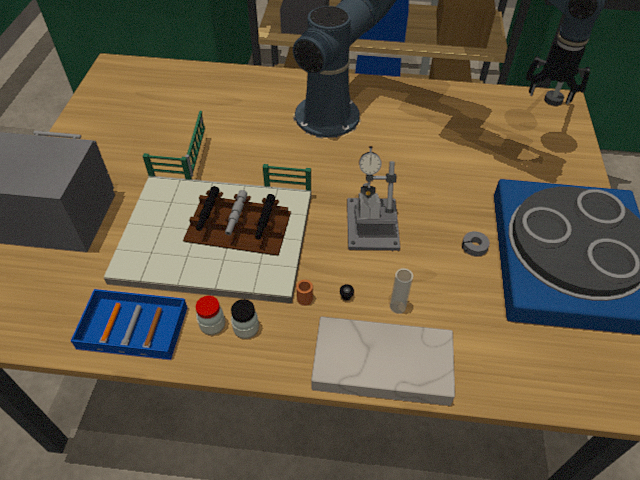

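View pics/side.png

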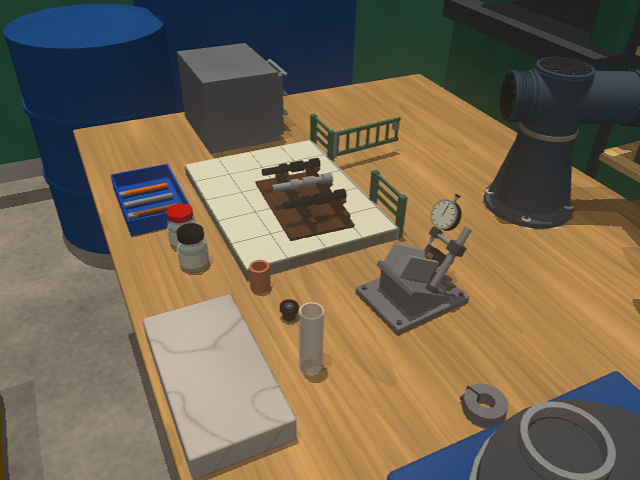

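The scene view shows the bright spool in the middle rack place at about (237,210), with its stub towards (228,228). The gauge is at about (373,215). The side view shows the spool at about (303,183), the V-block at (405,265) and the dial at (446,213). There are green fences near the ledge corners.

```bash
cat >h.py <<'E'
import numpy as np,cv2
from scipy.spatial.transform import Rotation as Rn
def load(n): return dict(np.load(n+".npz"))
def cloud(d):
    z=d["depth"];v,u=np.mgrid[:480,:640];K=d["intrinsics"]
    p=np.stack([(u-K[0,2])/K[0,0]*z,(v-K[1,2])/K[1,1]*z,z],-1)
    return (p-d["t"])@d["R"]
def plane(d,u,v,z):
    r=np.linalg.inv(d["intrinsics"])@[u,v,1]@d["R"];C=-d["R"].T@d["t"]
    return C+r*(z-C[2])/r[2]
def proj(d,X):
    c=d["intrinsics"]@(d["R"]@np.asarray(X)+d["t"]);return c[:2]/c[2]
E
python3 - <<'E'
from h import *
np.set_printoptions(precision=4,suppress=True)
crops=[]
for n,b in (("scene",(180,140,420,260)),("side",(240,150,480,340))):
    d=load(n);P=cloud(d);hsv=cv2.cvtColor(d["pixels"],cv2.COLOR_RGB2HSV)
    box={"scene":(215,190,248,236),"side":(268,168,336,198)}[n]
    m=(hsv[...,1]<60)&(hsv[...,2]>95)&(P[...,2]>.06)&(P[...,2]<.13)
    k=np.zeros_like(m);k[box[1]:box[3],box[0]:box[2]]=1
    q=P[m&k];c=q.mean(0);w=np.linalg.svd(q-c)[2][0];s=(q-c)@w
    print(n,len(q),c,w,np.degrees(np.arctan2(w[1],w[0])),(c+w*s.min()),(c+w*s.max()))
    x0,y0,x1,y1=b;cr=d["pixels"][y0:y1,x0:x1,::-1];crops.append(cv2.resize(cr,(800,int(800*(y1-y0)/(x1-x0))),interpolation=cv2.INTER_CUBIC))
    cv2.imwrite(f"pics/{n}_c.png",crops[-1][:600])
d=load("scene")
for p in[(348,249),(400,249),(349,200),(395,200),(371,162)]:print(p,plane(d,*p,.01), cloud(d)[p[1],p[0]])
d=load("side")
for p in[(357,294),(400,330),(467,297),(446,213),(405,265)]:print(p,plane(d,*p,.01), cloud(d)[p[1],p[0]])
E
```

```text
scene 259 [ 0.5173 -0.1759  0.0937] [ 0.9999 -0.0098  0.0077] -0.5607746755838866 [ 0.4505 -0.1752  0.0931] [ 0.5927 -0.1766  0.0942]
side 364 [ 0.5172 -0.1717  0.0934] [ 0.999  -0.0411  0.0189] -2.355099806478623 [ 0.4514 -0.169   0.0922] [ 0.5923 -0.1748  0.0948]
(348, 249) [0.5443 0.1159 0.01  ] [0.537  0.1157 0.0008]
(400, 249) [0.5276 0.2494 0.01  ] [ 0.5182  0.2505 -0.0017]
(349, 200) [0.371  0.1035 0.01  ] [0.3708 0.1034 0.0097]
(395, 200) [0.3549 0.2305 0.01  ] [0.3606 0.23   0.0159]
(371, 162) [0.2094 0.1547 0.01  ] [0.3854 0.1532 0.1718]
(357, 294) [0.5433 0.1307 0.01  ] [0.5378 0.1219 0.0008]
(400, 330) [0.5189 0.2477 0.01  ] [0.5197 0.2488 0.0113]
(467, 297) [0.3531 0.2254 0.01  ] [0.3581 0.2303 0.0159]
(446, 213) [ 0.217  -0.0334  0.01  ] [0.382  0.1555 0.1697]
(405, 265) [0.4099 0.0926 0.01  ] [0.4811 0.1858 0.102 ]
```

View pics/side_c.png

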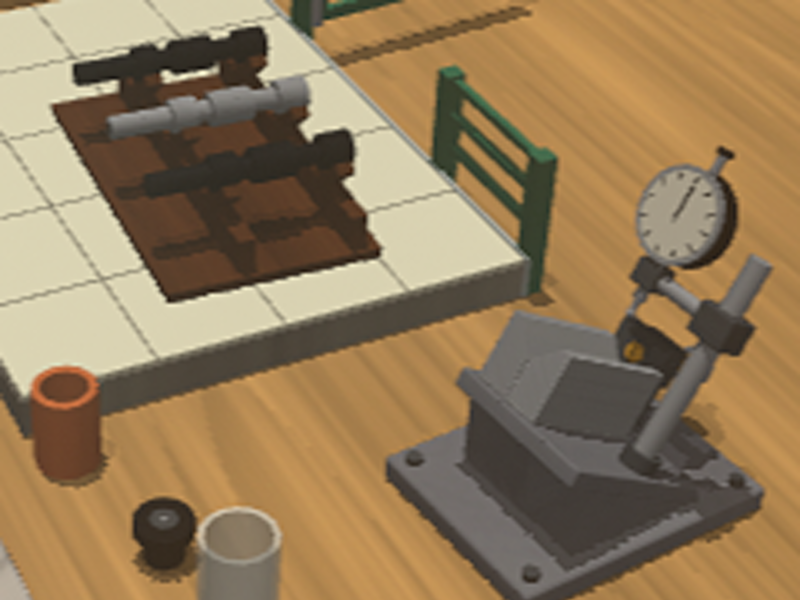

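The side crop shows the stub end at about (110,125) and the lapped face at about (305,95) in crop pixels. The V opens to the lower left, with the brass screw at about (633,350). I'm moving above the gauge for a wrist view on the way to the rack.

>>> apply_moves(
  claw=[1, 1, 1, 1, 1],
  travel=[
    [-0.16, -0.145, -0.09],
    [-0.16, -0.145, -0.09],
    [-0.16, -0.145, -0.09],
    [-0.16, -0.145, -0.09],
    [-0.16, -0.145, -0.09],
  ],
  turn=[
    [0, 0, 0],
    [0, 0, 0],
    [0, 0, 0],
    [0, 0, 0],
    [0, 0, 0],
  ],
)

```text
t: 0.52
tcp_pos: [0.2534, 0.4578, 0.3047]
tool_rot: [0.127, 0.992, -0.0, 0.001]
force: [0.1, 0.2, -0.2]
finger_gap: 0.999
gripper_force: 0.0
```

>>> apply_moves(
  claw=[1, 1, 1, 1, 1],
  travel=[
    [-0.16, -0.145, -0.09],
    [-0.16, -0.145, -0.09],
    [-0.16, -0.145, -0.09],
    [-0.16, -0.145, -0.09],
    [-0.16, -0.145, -0.09],
  ],
  turn=[
    [0, 0, 0],
    [0, 0, 0],
    [0, 0, 0],
    [0, 0, 0],
    [0, 0, 0],
  ],
)

```text
t: 0.93
tcp_pos: [0.3486, 0.3134, 0.377]
tool_rot: [0.128, 0.992, 0.0, 0.002]
force: [0.8, 1.2, -0.1]
finger_gap: 0.999
gripper_force: 0.0
```

>>> apply_moves(
  claw=[1, 1, 1, 1, 1],
  travel=[
    [-0.16, -0.145, -0.06],
    [-0.16, -0.145, -0.06],
    [-0.16, -0.145, -0.06],
    [-0.16, -0.145, -0.06],
    [-0.16, -0.145, -0.06],
  ],
  turn=[
    [0, 0, -0.072],
    [0, 0, -0.072],
    [0, 0, -0.072],
    [0, 0, -0.072],
    [0, 0, -0.072],
  ],
)

```text
t: 1.35
tcp_pos: [0.4433, 0.1686, 0.4242]
tool_rot: [0.015, 1.0, -0.001, 0.001]
force: [0.3, 1.1, -0.6]
finger_gap: 1.003
gripper_force: 0.0
```

```bash
python3 - <<'E'
from station import manip
from h import *
np.set_printoptions(precision=4,suppress=True)
s=manip.sense();print(s['t'],s['tcp_pos'],Rn.from_quat(s['tool_rot']).as_matrix())
d=manip.snapshot("wrist");np.savez("w1.npz",**d);cv2.imwrite("pics/w1.png",d["pixels"][:,:,::-1])
print(-d["R"].T@d["t"],d["R"],d["intrinsics"])
E
```

```text
1.35 [0.4433 0.1686 0.4242] [[-0.9995  0.0302  0.0023]
 [ 0.0302  0.9995 -0.0013]
 [-0.0023 -0.0013 -1.    ]]
[0.3747 0.1719 0.565 ] [[ 0.0314  0.9995 -0.0015]
 [ 0.9624 -0.0298  0.2701]
 [ 0.2699 -0.0099 -0.9628]] [[378.3249   0.     320.549 ]
 [  0.     378.3249 242.7208]
 [  0.       0.       1.    ]]
```

View pics/w1.png

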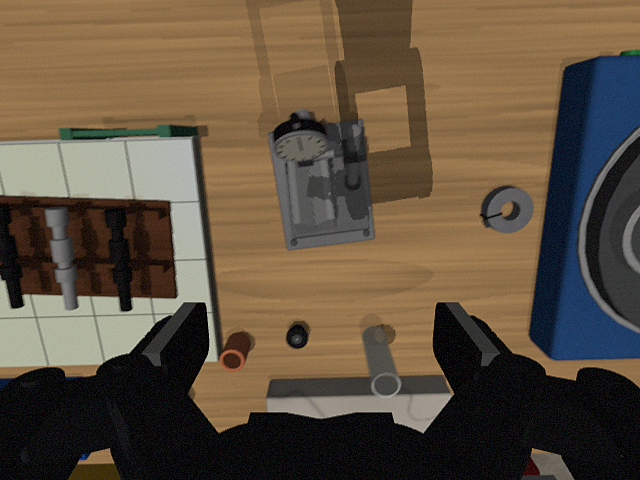

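The wrist view shows the spool between (57,210) and (70,308), and the gauge plate with corners at about (271,135), (289,248) and (373,238). The V channel runs from about (300,165) to (320,230). Next I fit the flank planes to the depth clouds.

```bash
cat >>h.py <<'E'
def vrot(yaw,pitch=np.pi/6):
    c,s=np.cos(yaw),np.sin(yaw);cp,sp=np.cos(pitch),np.sin(pitch)
    return np.array([[cp*c,cp*s,sp],[-s,c,0],[-sp*c,-sp*s,cp]]).T   # columns x,y,z
E
python3 - <<'E'
from h import *
from scipy.optimize import least_squares
np.set_printoptions(precision=4,suppress=True)
clouds={n:cloud(load(n)).reshape(-1,3) for n in("scene","side","w1")}
clouds["all"]=np.vstack([clouds["scene"],clouds["side"],clouds["w1"]])
for n,P in clouds.items():
    p=np.array([.401,.156,.073,.11])
    for tol in(.012,.006,.004,.003,.003):
        L=(P-p[:3])@vrot(p[3])
        m=(L[:,0]>.008)&(L[:,0]<.08)&(abs(L[:,1])<.02)&(abs(L[:,1])>.001)&(abs(L[:,2]-abs(L[:,1])+.017)<tol)
        Q=P[m]
        def f(q):
            r=np.r_[q[:2],p[2] ,q[2]]; r=np.array([q[0],q[1],q[2],q[3]])
            L=(Q-r[:3])@vrot(r[3]);return np.r_[(L[:,2]-abs(L[:,1])+.017)/1.414,(r[0]-p[0])*3]
        p=least_squares(f,p,loss='soft_l1',f_scale=.001).x
    r=f(p)[:-1]
    L=(Q-p[:3])@vrot(p[3])
    print(n,len(Q),(L[:,1]>0).sum(),p,np.degrees(p[3]),np.std(r))
    # upper end: flank points extent along x
    L=(P-p[:3])@vrot(p[3]);m=(abs(L[:,1])<.02)&(abs(L[:,2]-abs(L[:,1])+.017)<.004)&(abs(L[:,0])<.15)
    print(" flank x extent hist",np.histogram(L[m,0],bins=np.arange(-.03,.13,.01))[0], np.percentile(L[m,0],[1,50,95,98]))
    # dial
    m=(L[:,2]>.07)&(L[:,2]<.125)&(abs(L[:,1])<.04)&(abs(L[:,0])<.08);print(" dial",np.median(L[m],0),L[m].max(0),L[m].min(0))
# spool in wrist view
d=load("w1")
g=d["pixels"];hsv=cv2.cvtColor(g,cv2.COLOR_RGB2HSV);m=((hsv[...,1]<50)&(hsv[...,2]>100)).astype(np.uint8);m[:200]=0;m[320:]=0;m[:,:45]=0;m[:,85:]=0
v,u=np.nonzero(m);q=np.array([plane(d,a,b,.092) for a,b in zip(u,v)]);c=q.mean(0);w=np.linalg.svd(q-c)[2][0];w*=np.sign(w[0]);s=(q-c)@w
print("spool",len(q),c,np.degrees(np.arctan2(w[1],w[0])),c+w*s.min(),c+w*s.max())
# rack edges via plane at z=.038
for a in[(173,201),(175,297)]:print(plane(d,*a,.038))
E
```

```text
scene 123 74 [0.401  0.1539 0.0747 0.1049] 6.010312766487319 0.0007974858779621098
 flank x extent hist [ 0  0 23 23 17 10 21 19 18 16 23 26  0  0  0] [-0.1472  0.036   0.0838  0.0856]
 dial [ 0.0311 -0.0005  0.0912] [0.0395 0.0277 0.1242] [ 0.0144 -0.0268  0.0701]
side 205 17 [0.401  0.1547 0.0748 0.0952] 5.452201855467557 0.000933570778094226
 flank x extent hist [ 7  6 25 24 25 27 27 25 33 32 47 54  0  0  0] [-0.1475  0.0339  0.083   0.0841]
 dial [0.0309 0.0044 0.0924] [0.0361 0.0282 0.1248] [ 0.01   -0.0304  0.0701]
w1 1626 783 [0.401  0.1539 0.0741 0.1052] 6.025897912999653 0.0006924102574310087
 flank x extent hist [  0   0  10 172 230 233 234 243 238 249 252  85   0   0   0] [-0.1479  0.0379  0.0787  0.0815]
 dial [0.0302 0.0011 0.1023] [0.0324 0.0282 0.1229] [ 0.0124 -0.0282  0.07  ]
all 1947 871 [0.401  0.154  0.0742 0.1041] 5.965795014298299 0.000738433284387138
 flank x extent hist [  7   5  53 218 274 269 284 285 290 298 318 172   0   0   0] [-0.148   0.0375  0.0807  0.0824]
 dial [0.0304 0.0017 0.0983] [0.0397 0.0291 0.1246] [ 0.0104 -0.0296  0.07  ]
spool 1656 [ 0.5517 -0.182   0.092 ] -6.575979441656835 [ 0.4534 -0.1707  0.092 ] [ 0.6078 -0.1885  0.092 ]
[ 0.4552 -0.0387  0.038 ]
[ 0.6006 -0.0556  0.038 ]
```

>>> apply_moves(
  claw=[1, 1, 1, 1, 1],
  travel=[
    [-0.088, -0.217, 0.1],
    [-0.088, -0.217, 0.1],
    [-0.088, -0.217, 0.1],
    [-0.088, -0.217, 0.1],
    [-0.088, -0.217, 0.1],
  ],
  turn=[
    [0, 0, 0],
    [0, 0, 0],
    [0, 0, 0],
    [0, 0, 0],
    [0, 0, 0],
  ],
)

```text
t: 1.82
tcp_pos: [0.5067, -0.0055, 0.342]
tool_rot: [0.014, 1.0, 0.0, -0.001]
force: [1.1, -0.1, 0.2]
finger_gap: 1.0
gripper_force: 0.0
```

>>> apply_moves(
  claw=[1, 1, 1, 1, 1],
  travel=[
    [-0.088, -0.217, 0.1],
    [-0.088, -0.217, 0.1],
    [-0.088, -0.217, 0.1],
    [-0.088, -0.217, 0.1],
    [-0.088, -0.217, 0.1],
  ],
  turn=[
    [0, 0, 0.027],
    [0, 0, 0.027],
    [0, 0, 0.027],
    [0, 0, 0.027],
    [0, 0, 0.027],
  ],
)

```text
t: 2.23
tcp_pos: [0.5724, -0.1811, 0.2616]
tool_rot: [0.057, 0.998, 0.0, -0.001]
force: [0.3, -0.1, 0.8]
finger_gap: 1.0
gripper_force: 0.0
```

```bash
python3 - <<'E'
from station import manip
from h import *
np.set_printoptions(precision=4,suppress=True)
s=manip.sense();print(s['t'],s['tcp_pos'],Rn.from_quat(s['tool_rot']).as_matrix())
d=manip.snapshot("wrist");np.savez("w2.npz",**d);cv2.imwrite("pics/w2.png",d["pixels"][:,:,::-1])
P=cloud(d);hsv=cv2.cvtColor(d["pixels"],cv2.COLOR_RGB2HSV)
m=(hsv[...,1]<50)&(hsv[...,2]>80)&(P[...,2]>.075)&(P[...,2]<.115)&(abs(P[...,1]+.18)<.03)&(P[...,0]>.4)&(P[...,0]<.63)
q=P[m];c=q.mean(0);w=np.linalg.svd(q-c)[2][0];w*=np.sign(w[0]);t=(q-c)@w
print(len(q),c,w,np.degrees(np.arctan2(w[1],w[0])),c+w*t.min(),c+w*t.max())
for lo,hi in((0,.022),(.042,.068),(.1,.138)):
    k=(t-t.min()>lo)&(t-t.min()<hi);e=q[k];print(len(e),e.mean(0),np.percentile(e[:,1],[1,99]),np.percentile(e[:,2],[50,98]))
E
```

```text
2.2333 [ 0.5724 -0.1811  0.2616] [[-0.9936  0.1129 -0.0013]
 [ 0.1129  0.9936  0.0006]
 [ 0.0014  0.0005 -1.    ]]
2830 [ 0.5023 -0.1758  0.0937] [ 0.9973 -0.0717 -0.0134] -4.114224461405972 [ 0.4513 -0.1721  0.0944] [ 0.5911 -0.1822  0.0925]
850 [ 0.4616 -0.1724  0.0943] [-0.1837 -0.1587] [0.0955 0.098 ]
748 [ 0.5059 -0.1764  0.095 ] [-0.1854 -0.1672] [0.0959 0.098 ]
221 [ 0.58   -0.1791  0.0916] [-0.1859 -0.171 ] [0.092  0.0939]
```

View pics/w2.png

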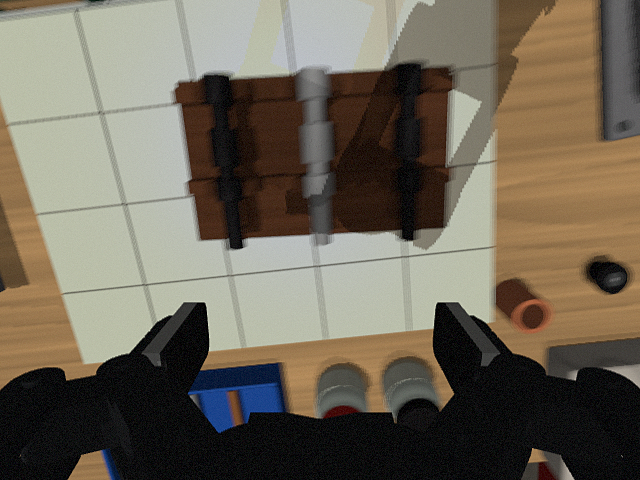

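The wrist view shows the bright spool from (315,70) to (321,242) at a yaw of about -4.2°, with clear finger room either side of the stub. I'm descending to it.

>>> apply_moves(
  claw=[0.3, 0.3, 0.3, 0.3, 0.3],
  travel=[
    [0.002, 0.001, 0.05],
    [0.002, 0.001, 0.1],
    [0.002, 0.001, 0.15],
    [0.002, 0.001, 0.19],
    [0.002, 0.001, 0.205],
  ],
  turn=[
    [0, 0, -0.013],
    [0, 0, -0.013],
    [0, 0, -0.013],
    [0, 0, -0.013],
    [0, 0, -0.013],
  ],
)

```text
t: 2.7
tcp_pos: [0.5673, -0.1761, 0.0943]
tool_rot: [0.036, 0.999, 0.002, -0.005]
force: [-0.1, 0.8, 0.5]
finger_gap: 0.647
gripper_force: 0.0
```

>>> apply_moves(
  claw=[0.3, 0.3, 0.3, 0.3],
  travel=[
    [0, 0, 0.012],
    [0, 0, 0.024],
    [0, 0, 0.036],
    [0, 0, 0.036],
  ],
  turn=[
    [0, 0, 0],
    [0, 0, 0],
    [0, 0, 0],
    [0, 0, 0],
  ],
)

```text
t: 3.03
tcp_pos: [0.571, -0.1782, 0.0702]
tool_rot: [0.036, 0.999, 0.0, -0.0]
force: [-0.3, -0.1, 0.4]
finger_gap: 0.652
gripper_force: 0.0
```

```bash
python3 - <<'E'
from station import manip
from h import *
np.set_printoptions(precision=4,suppress=True)
s=manip.sense();print(s['t'],s['tcp_pos'],s['force'],Rn.from_quat(s['tool_rot']).as_matrix())
d=manip.snapshot("wrist");cv2.imwrite("pics/w3.png",d["pixels"][:,:,::-1])
E
```

```text
3.0333 [ 0.571  -0.1782  0.0702] [-0.2839 -0.085   0.4102] [[-0.9974  0.0714 -0.0002]
 [ 0.0714  0.9974  0.0001]
 [ 0.0002  0.     -1.    ]]
```

View pics/w3.png

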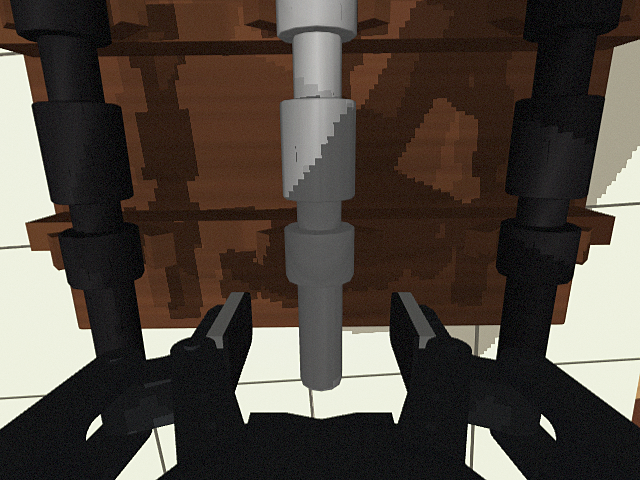

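The spool lies centred between the pads (stub at u≈320, pads at 235 and 405) and parallel to the tool. I'll grip and lift it.

>>> apply_moves(
  claw=[-0.6, -1, -1, -1, -1],
  travel=[
    [0, 0, 0.0025],
    [0, 0, 0.0025],
    [0, 0, 0.0025],
    [0, 0, 0.0025],
    [0, 0, 0.0025],
  ],
  turn=[
    [0, 0, 0],
    [0, 0, 0],
    [0, 0, 0],
    [0, 0, 0],
    [0, 0, 0],
  ],
  newtons=80,
)

```text
t: 3.5
tcp_pos: [0.5714, -0.1785, 0.0694]
tool_rot: [0.036, 0.999, -0.0, 0.001]
force: [-0.3, 0.3, 2.8]
finger_gap: 0.159
gripper_force: 77.9
```

>>> apply_moves(
  claw=[-1, -1, -1, -1, -1],
  travel=[
    [0, 0, 0],
    [0, 0, 0],
    [0, 0, 0],
    [0, 0, 0],
    [0, 0, 0],
  ],
  turn=[
    [0, 0, 0],
    [0, 0, 0],
    [0, 0, 0],
    [0, 0, 0],
    [0, 0, 0],
  ],
)

```text
t: 3.92
tcp_pos: [0.5714, -0.1785, 0.0693]
tool_rot: [0.036, 0.999, -0.0, 0.001]
force: [-0.1, 0.6, 5.0]
finger_gap: 0.149
gripper_force: 78.0
```

>>> apply_moves(
  claw=[-1, -1, -1, -1, -1],
  travel=[
    [0, 0, -0.01],
    [0, 0, -0.03],
    [0, 0, -0.06],
    [0, 0, -0.1],
    [0, 0, -0.14],
  ],
  turn=[
    [0, 0, 0],
    [0, 0, 0],
    [0, 0, 0],
    [0, 0, 0],
    [0, 0, 0],
  ],
)

```text
t: 4.33
tcp_pos: [0.5695, -0.1776, 0.1802]
tool_rot: [0.036, 0.999, 0.001, -0.002]
force: [0.6, 0.0, -2.4]
finger_gap: 0.164
gripper_force: 78.0
```

>>> apply_moves(
  claw=[-1, -1, -1, -1, -1],
  travel=[
    [0, 0, -0.04],
    [0, 0, -0.08],
    [0, 0, -0.11],
    [0, 0, -0.13],
    [0, 0, -0.13],
  ],
  turn=[
    [0, 0, 0],
    [0, 0, 0],
    [0, 0, 0],
    [0, 0, 0],
    [0, 0, 0],
  ],
)

```text
t: 4.75
tcp_pos: [0.5724, -0.179, 0.2884]
tool_rot: [0.036, 0.999, -0.002, 0.003]
force: [0.6, 0.2, -1.9]
finger_gap: 0.159
gripper_force: 78.0
```

```bash
cat >>h.py <<'E'
def spool(d,s):
    "held spool: visible bright points, in tool frame: centroid, direction, extents"
    P=cloud(d);T=Rn.from_quat(s['tool_rot']).as_matrix();L=(P-s['tcp_pos'])@T
    hsv=cv2.cvtColor(d["pixels"],cv2.COLOR_RGB2HSV)
    m=(hsv[...,1]<60)&(hsv[...,2]>60)&(abs(L[...,1])<.018)&(abs(L[...,2]+.019)<.04)&(L[...,0]>.02)&(L[...,0]<.15)
    return L[m]
E
python3 - <<'E'
from station import manip
from h import *
np.set_printoptions(precision=4,suppress=True)
s=manip.sense();print(s['t'],s['tcp_pos'],s['force'],s['ft_torque'],s['q'],s['finger_gap'],Rn.from_quat(s['tool_rot']).as_matrix())
d=manip.snapshot("wrist");np.savez("w4.npz",**d);cv2.imwrite("pics/w4.png",d["pixels"][:,:,::-1])
q=spool(d,s);print(len(q),q[:,0].max())
# per-land: mid y, and lowest tool z (nearest to camera = top)
x1=np.percentile(q[:,0],99.5)
for lo,hi in((.002,.02),(.042,.068),(.082,.097)):
    k=q[(x1-q[:,0]>lo)&(x1-q[:,0]<hi)];print(len(k),k[:,0].mean(),np.percentile(k[:,1],[1,99]).mean(),np.percentile(k[:,1],[1,99]),np.percentile(k[:,2],[3,10]))
E
```

```text
4.75 [ 0.5724 -0.179   0.2884] [ 0.5671  0.238  -1.9408] [-0.0291 -0.1671  0.0009] [-0.4893  0.4311  1.4354  0.0001  1.2675 -1.9885] 0.15856721179885092 [[-0.9974  0.0715  0.0067]
 [ 0.0715  0.9974 -0.0035]
 [-0.0069 -0.003  -1.    ]]
16500 0.1068985162618357
3974 0.09500874776529918 0.00024618019747474264 [-0.0104  0.0109] [-0.0263 -0.0255]
4439 0.05098145156448326 -2.142286070425624e-05 [-0.0107  0.0106] [-0.0271 -0.0266]
131 0.021587466333846873 0.00048450941720993516 [-0.0101  0.011 ] [-0.0269 -0.0265]
```

View pics/w4.png

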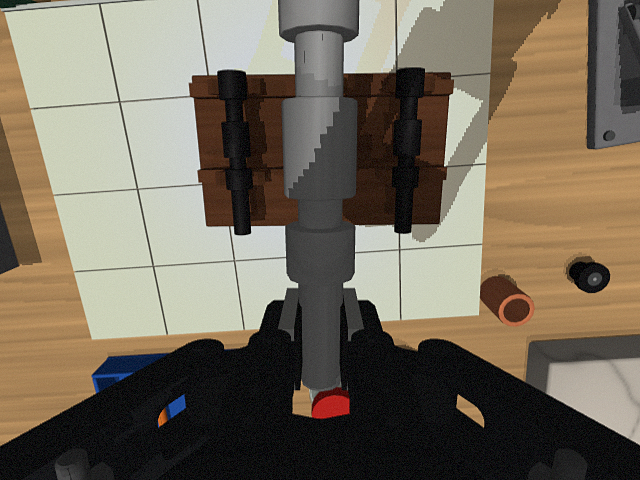

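The spool is held straight (lands at v≈20–270, centred at u≈320) and the black spools are undisturbed. I'm computing the move to hover over the V.

```bash
cat >>h.py <<'E'
O=np.array([.401,.154,.0743]);RV=vrot(np.radians(6.0));AX=.0165;FX=.1205
RT=RV@np.diag([-1,1,-1])
def tcp_for(xf,z,y=0): return O+RV@np.array([xf+FX,y,z-AX])
def delta(s,p,R=RT):
    T=Rn.from_quat(s['tool_rot']).as_matrix()
    return T.T@(p-s['tcp_pos'])/.8, (Rn.from_matrix(T.T@R)).as_rotvec()/np.pi
def instate(s):
    T=Rn.from_quat(s['tool_rot']).as_matrix();L=RV.T@(s['tcp_pos']-O)
    return "xf %.4f y %.4f z %.4f"%(L[0]-FX,L[1],L[2]+AX),"F_v",np.round(RV.T@s['force'],1),"rotdev deg",np.round(np.degrees(Rn.from_matrix(RT.T@T).as_rotvec()),2)
E
python3 - <<'E'
from station import manip
from h import *
s=manip.sense();p=tcp_for(.055,.08);print(p,*[x.round(4) for x in delta(s,p)],np.linalg.norm(p-s['tcp_pos']))
E
```

```text
[0.52057878 0.16656824 0.21704261] [0.0944 0.4258 0.0852] [-0.0152 -0.1653 -0.0547] 0.35551189322304305
```

>>> apply_moves(
  claw=[-1, -1, -1, -1, -1],
  travel=[
    [0.01, 0.04, 0],
    [0.02, 0.09, 0],
    [0.03, 0.14, 0],
    [0.04, 0.18, 0],
    [0.04, 0.22, 0],
  ],
  turn=[
    [0, 0, 0],
    [0, 0, 0],
    [0, 0, 0],
    [0, 0, 0],
    [0, 0, 0],
  ],
)

```text
t: 5.22
tcp_pos: [0.5479, 0.0018, 0.2817]
tool_rot: [0.036, 0.999, 0.001, -0.004]
force: [0.2, 0.4, -1.8]
finger_gap: 0.159
gripper_force: 78.2
```

>>> apply_moves(
  claw=[-1, -1, -1, -1, -1],
  travel=[
    [0.01, 0.04, 0.015],
    [0.02, 0.08, 0.03],
    [0.03, 0.12, 0.045],
    [0.04, 0.16, 0.06],
    [0.054, 0.206, 0.07],
  ],
  turn=[
    [-0.003, -0.033, -0.011],
    [-0.006, -0.066, -0.022],
    [-0.009, -0.1, -0.033],
    [-0.012, -0.132, -0.044],
    [-0.015, -0.165, -0.055],
  ],
)

```text
t: 5.63
tcp_pos: [0.5186, 0.1634, 0.2267]
tool_rot: [-0.049, 0.967, 0.013, 0.251]
force: [1.3, -0.6, -3.8]
finger_gap: 0.159
gripper_force: 78.1
```

>>> apply_moves(
  claw=[-1, -1, -1],
  travel=[
    [0, 0, 0],
    [0, 0, 0],
    [0, 0, 0],
  ],
  turn=[
    [0, 0, 0],
    [0, 0, 0],
    [0, 0, 0],
  ],
)

```text
t: 5.88
tcp_pos: [0.5203, 0.163, 0.2274]
tool_rot: [-0.049, 0.967, 0.013, 0.249]
force: [0.6, -0.2, -2.3]
finger_gap: 0.157
gripper_force: 78.5
```

```bash
python3 - <<'E'
from station import manip
from h import *
s=manip.sense();print(s['t'],s['q'],s['force'],*instate(s));print(*[x.round(4) for x in delta(s,tcp_for(.045,.02))])
d=manip.snapshot("wrist");np.savez("w5.npz",**d);cv2.imwrite("pics/w5.png",d["pixels"][:,:,::-1])
q=spool(d,s);T=RV.T@Rn.from_quat(s['tool_rot']).as_matrix();V=q@T.T+RV.T@(s['tcp_pos']-O)
for lo,hi in((.057,.074),(.1,.12),(.138,.15)):
    k=V[(V[:,0]>lo)&(V[:,0]<hi)];print(len(k),np.percentile(k[:,1],[1,99]),np.percentile(k[:,2],[97,99.5]))
E
```

```text
5.8833 [ 0.09692882  0.30564211  2.00227756  0.008882    0.32928489 -1.58329277] [ 0.57726601 -0.15959257 -2.32275815] xf 0.0596 y -0.0035 z 0.0893 F_v [-0.7 -0.2 -2.3] rotdev deg [0.05 1.1  0.16]
[0.0166 0.0045 0.087 ] [-0.0003 -0.0061 -0.0009]
14 [-0.01448768  0.00647228] [0.09309241 0.09371708]
4113 [-0.0126895  0.0073822] [0.1017613  0.10230023]
1933 [-0.01268962  0.00787289] [0.10137665 0.10178446]
```

View pics/w5.png

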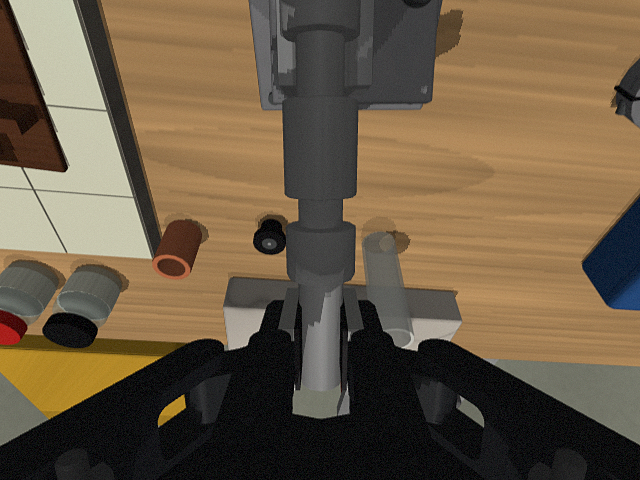

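The spool is over the V: the upper land is at v≈150 and the V's upper end is at about (330,85). It needs shifting about 3.5 mm to the left and 1° of pitch. I'm lowering it.

>>> apply_moves(
  claw=[-1, -1, -1, -1, -1],
  travel=[
    [0.008, 0.003, 0.01],
    [0.0166, 0.0045, 0.03],
    [0.0166, 0.0045, 0.055],
    [0.0166, 0.0045, 0.07],
    [0.0166, 0.0045, 0.07],
  ],
  turn=[
    [0, -0.006, -0.001],
    [0, -0.006, -0.001],
    [0, -0.006, -0.001],
    [0, -0.006, -0.001],
    [0, -0.006, -0.001],
  ],
)

```text
t: 6.35
tcp_pos: [0.5386, 0.1663, 0.1719]
tool_rot: [-0.049, 0.964, 0.013, 0.259]
force: [-0.3, 0.3, -2.5]
finger_gap: 0.159
gripper_force: 78.5
```

>>> apply_moves(
  claw=[-1, -1],
  travel=[
    [0, 0, 0],
    [0, 0, 0],
  ],
  turn=[
    [0, 0, 0],
    [0, 0, 0],
  ],
)

```text
t: 6.52
tcp_pos: [0.5375, 0.167, 0.1742]
tool_rot: [-0.049, 0.964, 0.013, 0.261]
force: [0.3, 0.1, -3.0]
finger_gap: 0.159
gripper_force: 78.5
```

```bash
python3 - <<'E'
from station import manip
from h import *
s=manip.sense();print(s['t'],s['force'],*instate(s));print(*[x.round(4) for x in delta(s,tcp_for(.045,.0))])
print("tube",plane(load("scene"),400,311,0),"plug",plane(load("scene"),347,297,0))
E
```

```text
6.5167 [ 0.32443948  0.14801679 -2.99991202] xf 0.0482 y -0.0013 z 0.0345 F_v [-1.2  0.1 -2.8] rotdev deg [ 0.12 -0.24  0.11]
[0.0042 0.0017 0.0431] [-0.0007  0.0013 -0.0006]
tube [0.70944516 0.25577883 0.        ] plug [0.68509931 0.12627183 0.        ]
```

>>> apply_moves(
  claw=[-1, -1, -1, -1, -1],
  travel=[
    [0.004, 0.0017, 0.01],
    [0.004, 0.0017, 0.02],
    [0.004, 0.0017, 0.03],
    [0.004, 0.0017, 0.036],
    [0.004, 0.0017, 0.036],
  ],
  turn=[
    [0, 0, 0],
    [0, 0, 0],
    [0, 0, 0],
    [0, 0, 0],
    [0, 0, 0],
  ],
)

```text
t: 6.93
tcp_pos: [0.5486, 0.1704, 0.1461]
tool_rot: [-0.05, 0.964, 0.013, 0.26]
force: [-0.3, -0.5, -2.4]
finger_gap: 0.158
gripper_force: 78.5
```

```bash
python3 - <<'E'
from station import manip
from h import *
s=manip.sense();print(s['t'],s['ft_torque'],*instate(s));print(*[x.round(4) for x in delta(s,tcp_for(.045,.0))])
E
```

```text
6.9333 [-0.06150229  0.30874598 -0.01295003] xf 0.0440 y 0.0009 z 0.0044 F_v [-1.5 -0.5 -1.9] rotdev deg [ 0.08 -0.13  0.03]
[-0.0012 -0.0011  0.0055] [-0.0004  0.0007 -0.0002]
```

>>> apply_moves(
  claw=[-1, -1, -1, -1],
  travel=[
    [0, -0.0008, 0.0015],
    [0, -0.0008, 0.003],
    [0, -0.0008, 0.0045],
    [0, -0.0008, 0.0045],
  ],
  turn=[
    [0, 0, 0],
    [0, 0, 0],
    [0, 0, 0],
    [0, 0, 0],
  ],
)

```text
t: 7.27
tcp_pos: [0.5501, 0.1699, 0.1441]
tool_rot: [-0.05, 0.964, 0.013, 0.26]
force: [-1.4, -0.0, -2.5]
finger_gap: 0.158
gripper_force: 78.5
```

```bash
python3 - <<'E'
from station import manip
from h import *
s=manip.sense();print(s['t'],s['ft_torque'],*instate(s));print(*[x.round(4) for x in delta(s,tcp_for(.045,.0))])
E
```

```text
7.2667 [-0.0995872   0.36522727  0.0091381 ] xf 0.0443 y 0.0002 z 0.0020 F_v [-2.5  0.1 -1.5] rotdev deg [ 0.08 -0.2   0.03]
[-0.0009 -0.0003  0.0025] [-0.0004  0.0011 -0.0001]
```

>>> apply_moves(
  claw=[-1, -1, -1],
  travel=[
    [0, 0, 0.0015],
    [0, 0, 0.003],
    [0, 0, 0.003],
  ],
  turn=[
    [0, 0, 0],
    [0, 0, 0],
    [0, 0, 0],
  ],
)

```text
t: 7.52
tcp_pos: [0.5513, 0.17, 0.1421]
tool_rot: [-0.05, 0.964, 0.013, 0.26]
force: [-1.3, -0.5, 0.3]
finger_gap: 0.156
gripper_force: 78.8
```

```bash
python3 - <<'E'
from station import manip
from h import *
s=manip.sense();print(s['t'],s['ft_torque'],*instate(s));print(*[x.round(4) for x in delta(s,tcp_for(.045,.0))])
E
```

```text
7.5167 [-0.14178916  0.52174968  0.005097  ] xf 0.0443 y 0.0002 z -0.0003 F_v [-1.  -0.4  0.9] rotdev deg [ 0.08 -0.2   0.02]
[-0.0009 -0.0003 -0.0004] [-0.0004  0.0011 -0.0001]
```

>>> apply_moves(
  claw=[-1, -1, -1],
  travel=[
    [0, 0, 0.001],
    [0, 0, 0.002],
    [0, 0, 0.002],
  ],
  turn=[
    [0, 0, 0],
    [0, 0, 0],
    [0, 0, 0],
  ],
)

```text
t: 7.77
tcp_pos: [0.5521, 0.1701, 0.1408]
tool_rot: [-0.05, 0.964, 0.013, 0.26]
force: [-1.7, -1.5, 2.2]
finger_gap: 0.155
gripper_force: 79.1
```

```bash
python3 - <<'E'
from station import manip
from h import *
s=manip.sense();print(s['t'],s['ft_torque'],*instate(s));print(*[x.round(4) for x in delta(s,tcp_for(.045,.0))])
d=manip.snapshot("wrist");np.savez("w6.npz",**d)
q=spool(d,s);T=RV.T@Rn.from_quat(s['tool_rot']).as_matrix();V=q@T.T+RV.T@(s['tcp_pos']-O)
for lo,hi in((.046,.065),(.087,.112),(.127,.138)):
    k=V[(V[:,0]>lo)&(V[:,0]<hi)];print(len(k),np.percentile(k[:,1],[1,99]),np.percentile(k[:,2],[97,99.5]))
E
```

```text
7.7667 [-0.31337515  0.59265395  0.04404293] xf 0.0444 y 0.0002 z -0.0019 F_v [-0.5 -1.3  2.8] rotdev deg [ 0.08 -0.21  0.02]
[-0.0008 -0.0002 -0.0024] [-0.0005  0.0011 -0.0001]
2552 [-0.01747957  0.01794925] [0.01227964 0.01293343]
5665 [-0.00956696  0.0108688 ] [0.01169847 0.01222411]
1963 [-0.00925097  0.0113058 ] [0.01059258 0.01112093]
```

>>> apply_moves(
  claw=[-1, -1, -1, -1],
  travel=[
    [0, 0, -0.002],
    [0, 0, -0.004],
    [0, 0, -0.005],
    [0, 0, -0.005],
  ],
  turn=[
    [0, 0, 0],
    [0, 0, 0],
    [0, 0, 0],
    [0, 0, 0],
  ],
)

```text
t: 8.15
tcp_pos: [0.55, 0.17, 0.1441]
tool_rot: [-0.05, 0.964, 0.013, 0.26]
force: [-0.8, -1.1, -2.9]
finger_gap: 0.16
gripper_force: 78.8
```

```bash
cat >>h.py <<'E'
def lands(d,s):
    "axis z and y of each land in V frame, by fitting a radius-12 circle to its visible points"
    from scipy.optimize import least_squares
    q=spool(d,s);T=RV.T@Rn.from_quat(s['tool_rot']).as_matrix();V=q@T.T+RV.T@(s['tcp_pos']-O)
    L=RV.T@(s['tcp_pos']-O);xf=L[0]-FX;out=[]
    for lo,hi in((.003,.02),(.043,.067),(.083,.095)):
        k=V[(V[:,0]-xf>lo)&(V[:,0]-xf<hi)&(abs(V[:,1]-L[1])<.0105)&(V[:,2]>L[2]+AX+.002)]
        if len(k)<50: continue
        r=least_squares(lambda c:np.hypot(k[:,1]-c[0],k[:,2]-c[1])-.012,[L[1],L[2]+AX],loss='soft_l1',f_scale=.0005).x
        out.append((k[:,0].mean(),*r))
    o=np.array(out);print("lands x,y,z mm",(o*1000).round(2).tolist(),"slope z,y deg",np.degrees(np.polyfit(o[:,0],o[:,2],1)[0]).round(2),np.degrees(np.polyfit(o[:,0],o[:,1],1)[0]).round(2))
E
python3 - <<'E'
from station import manip
from h import *
s=manip.sense();print(s['t'],s['ft_torque'],*instate(s))
d=manip.snapshot("wrist");lands(d,s)
w=load("w6");s['tcp_pos']=np.array([.5521,.1701,.1408]);lands(w,s)
E
```

```text
8.15 [-0.21265565  0.4002308   0.04430239] xf 0.0442 y 0.0003 z 0.0021 F_v [-2.2 -1.  -2. ] rotdev deg [ 0.07 -0.19  0.04]
lands x,y,z mm [[61.87, 0.55, 0.03], [98.84, 0.82, 0.45], [133.1, 1.08, 0.76]] slope z,y deg 0.59 0.43
lands x,y,z mm [[62.6, 0.48, -0.22], [98.99, 0.7, -1.18], [133.27, 0.96, -2.09]] slope z,y deg -1.52 0.39
```

>>> apply_moves(
  claw=[-1, -1, -1, -1],
  travel=[
    [0, -0.0013, 0],
    [0, -0.0013, 0.001],
    [0, -0.0013, 0.002],
    [0, -0.0013, 0.002],
  ],
  turn=[
    [0, 0.0033, 0.0024],
    [0, 0.0033, 0.0024],
    [0, 0.0033, 0.0024],
    [0, 0.0033, 0.0024],
  ],
)

```text
t: 8.53
tcp_pos: [0.5515, 0.169, 0.1428]
tool_rot: [-0.047, 0.966, 0.014, 0.255]
force: [0.4, -0.3, -0.9]
finger_gap: 0.16
gripper_force: 78.7
```

```bash
python3 - <<'E'
from station import manip
from h import *
s=manip.sense();print(s['t'],s['ft_torque'],*instate(s))
d=manip.snapshot("wrist");lands(d,s)
E
```

```text
8.5333 [-0.15928716  0.32958143  0.06025461] xf 0.0447 y -0.0008 z 0.0002 F_v [-0.1 -0.3 -1. ] rotdev deg [0.08 0.35 0.47]
lands x,y,z mm [[62.55, 0.27, -0.34], [99.37, 0.21, -0.47], [133.65, 0.2, -0.63]] slope z,y deg -0.23 -0.06
```

>>> apply_moves(
  claw=[-1, -1, -1, -1, -1],
  travel=[
    [0, 0, -0.0012],
    [0.004, 0, -0.0012],
    [0.008, 0, -0.0012],
    [0.012, 0, -0.0012],
    [0.016, 0, -0.0012],
  ],
  turn=[
    [0, 0, 0],
    [0, 0, 0],
    [0, 0, 0],
    [0, 0, 0],
    [0, 0, 0],
  ],
)

```text
t: 9.0
tcp_pos: [0.5387, 0.1679, 0.1368]
tool_rot: [-0.047, 0.966, 0.014, 0.255]
force: [0.6, -0.5, -2.2]
finger_gap: 0.159
gripper_force: 78.7
```

```bash
python3 - <<'E'
from station import manip
from h import *
s=manip.sense();print(s['t'],s['ft_torque'],*instate(s))
d=manip.snapshot("wrist");lands(d,s)
E
```

```text
9.0 [-0.02809366  0.34862454 -0.01881442] xf 0.0307 y -0.0006 z 0.0015 F_v [-0.6 -0.5 -2.2] rotdev deg [0.07 0.44 0.47]
lands x,y,z mm [[48.39, 0.5, 0.19], [85.38, 0.44, 0.31], [119.62, 0.42, 0.42]] slope z,y deg 0.19 -0.06
```

>>> apply_moves(
  claw=[-1, -1, -1, -1, -1],
  travel=[
    [0.004, -0.0004, 0.0006],
    [0.008, -0.0004, 0.0006],
    [0.012, -0.0004, 0.0006],
    [0.015, -0.0004, 0.0006],
    [0.015, -0.0004, 0.0006],
  ],
  turn=[
    [0, 0, 0],
    [0, 0, 0],
    [0, 0, 0],
    [0, 0, 0],
    [0, 0, 0],
  ],
)

```text
t: 9.47
tcp_pos: [0.5283, 0.1665, 0.1303]
tool_rot: [-0.047, 0.966, 0.014, 0.254]
force: [-0.2, 0.5, -2.7]
finger_gap: 0.159
gripper_force: 78.7
```

```bash
python3 - <<'E'
from station import manip
from h import *
s=manip.sense();print(s['t'],s['ft_torque'],*instate(s))
d=manip.snapshot("wrist");lands(d,s)
E
```

```text
9.4667 [-0.00264925  0.29542069 -0.01838111] xf 0.0183 y -0.0009 z 0.0010 F_v [-1.5  0.5 -2.3] rotdev deg [0.07 0.5  0.46]
lands x,y,z mm [[36.1, 0.23, -0.11], [73.0, 0.18, -0.04], [107.24, 0.14, 0.01]] slope z,y deg 0.09 -0.07
```

>>> apply_moves(
  claw=[-1, -1, -1, -1, -1],
  travel=[
    [0, 0, 0.0008],
    [0.001, 0, 0.0008],
    [0.002, 0, 0.0008],
    [0.003, 0, 0.0008],
    [0.004, 0, 0.0008],
  ],
  turn=[
    [0, 0, 0],
    [0, 0, 0],
    [0, 0, 0],
    [0, 0, 0],
    [0, 0, 0],
  ],
)

```text
t: 9.93
tcp_pos: [0.5272, 0.1663, 0.1289]
tool_rot: [-0.046, 0.966, 0.014, 0.255]
force: [0.6, -1.0, -1.5]
finger_gap: 0.159
gripper_force: 78.7
```

```bash
python3 - <<'E'
from station import manip
from h import *
s=manip.sense();print(s['t'],s['ft_torque'],*instate(s))
E
```

```text
9.9333 [-0.21698158  0.24916401 -0.03518325] xf 0.0166 y -0.0009 z 0.0004 F_v [-0.3 -1.  -1.6] rotdev deg [0.08 0.35 0.47]
```

>>> apply_moves(
  claw=[-1, -1, -1, -1, -1],
  travel=[
    [0.001, 0, 0],
    [0.002, 0, 0],
    [0.003, 0, 0],
    [0.004, 0, 0],
    [0.004, 0, 0],
  ],
  turn=[
    [0, 0, 0],
    [0, 0, 0],
    [0, 0, 0],
    [0, 0, 0],
    [0, 0, 0],
  ],
)

```text
t: 10.35
tcp_pos: [0.5239, 0.1661, 0.1271]
tool_rot: [-0.047, 0.966, 0.014, 0.255]
force: [-0.7, -0.4, -1.9]
finger_gap: 0.165
gripper_force: 78.7
```

```bash
python3 - <<'E'
from station import manip
from h import *
s=manip.sense();print(s['t'],s['ft_torque'],*instate(s))
E
```

```text
10.35 [-1.17010997e-01  2.85976219e-01  1.95914558e-04] xf 0.0128 y -0.0008 z 0.0005 F_v [-1.6 -0.3 -1.3] rotdev deg [0.08 0.42 0.39]
```

>>> apply_moves(
  claw=[-1, -1, -1, -1, -1],
  travel=[
    [0.001, 0, 0.0003],
    [0.002, 0, 0.0003],
    [0.003, 0, 0.0003],
    [0.003, 0, 0.0003],
    [0.003, 0, 0.0003],
  ],
  turn=[
    [0, 0, 0],
    [0, 0, 0],
    [0, 0, 0],
    [0, 0, 0],
    [0, 0, 0],
  ],
)

```text
t: 10.77
tcp_pos: [0.5223, 0.1659, 0.1265]
tool_rot: [-0.046, 0.966, 0.014, 0.254]
force: [0.3, -0.5, -3.5]
finger_gap: 0.16
gripper_force: 78.7
```

```bash
python3 - <<'E'
from station import manip
from h import *
s=manip.sense();print(s['t'],s['ft_torque'],*instate(s))
E
```

```text
10.7667 [ 0.00279924  0.35620738 -0.01328542] xf 0.0112 y -0.0008 z 0.0007 F_v [-1.6 -0.5 -3.1] rotdev deg [0.05 0.52 0.48]
```

>>> apply_moves(
  claw=[-1, -1, -1, -1, -1],
  travel=[
    [0.001, 0, 0.0006],
    [0.002, 0, 0.0006],
    [0.003, 0, 0.0006],
    [0.003, 0, 0.0006],
    [0.003, 0, 0.0006],
  ],
  turn=[
    [0, 0, 0],
    [0, 0, 0],
    [0, 0, 0],
    [0, 0, 0],
    [0, 0, 0],
  ],
)

```text
t: 11.18
tcp_pos: [0.5213, 0.1659, 0.1261]
tool_rot: [-0.047, 0.966, 0.014, 0.253]
force: [-0.6, 0.7, -2.5]
finger_gap: 0.16
gripper_force: 78.7
```

```bash
python3 - <<'E'
from station import manip
from h import *
s=manip.sense();print(s['t'],s['ft_torque'],*instate(s))
E
```

```text
11.1833 [-0.01953396  0.29314876  0.02496228] xf 0.0100 y -0.0007 z 0.0009 F_v [-1.7  0.8 -1.9] rotdev deg [0.04 0.61 0.47]
```

```bash
python3 - <<'E'
from station import manip
from h import *
s=manip.sense();print(s['q'],s['qd'],s['tau'])
d=manip.snapshot("wrist");lands(d,s)
E
```

```text
[ 1.04117304e-01  5.29208840e-01  2.09842715e+00 -4.28625082e-01
  1.04518466e-03 -1.13445984e+00] [-0.00087943  0.00040649  0.00024839 -0.03268392 -0.00082357  0.03065957] [ 9.93294489e-04 -3.47166359e+01 -7.43976876e+00  2.44345801e-02
 -1.78974822e+00 -1.89459859e-02]
lands x,y,z mm [[27.81, 0.49, -0.04], [64.73, 0.37, -0.01], [99.01, 0.32, -0.03]] slope z,y deg 0.01 -0.14
```

The last wrist fit shows the spool lying true in the V. Joint 5 has reached its 0 limit with the tool square to the V. I'll let the spool rest in the V, stand the tool 18° more upright about the stub, regrip and continue.

>>> apply_moves(
  claw=[-0.7, -0.6, -0.5, -0.3, -0.2],
  travel=[
    [0, 0, 0],
    [0, 0, 0],
    [0, 0, 0],
    [0, 0, 0],
    [0, 0, 0],
  ],
  turn=[
    [0, 0, 0],
    [0, 0, 0],
    [0, 0, 0],
    [0, 0, 0],
    [0, 0, 0],
  ],
)

```text
t: 11.65
tcp_pos: [0.5218, 0.166, 0.1265]
tool_rot: [-0.047, 0.966, 0.014, 0.254]
force: [-0.7, -0.2, 0.6]
finger_gap: 0.402
gripper_force: 0.0
```

>>> apply_moves(
  claw=[-0.2, -0.2, -0.2, -0.2, -0.2],
  travel=[
    [0.002, 0, 0],
    [0.004, 0, -0.001],
    [0.005, 0, -0.001],
    [0.006, 0, -0.001],
    [0.006, 0, -0.001],
  ],
  turn=[
    [0, 0.025, 0],
    [0, 0.05, 0],
    [0, 0.075, 0],
    [0, 0.1, 0],
    [0, 0.1, 0],
  ],
)

```text
t: 12.07
tcp_pos: [0.5222, 0.1658, 0.1265]
tool_rot: [-0.048, 0.994, 0.007, 0.103]
force: [0.9, -0.7, 0.3]
finger_gap: 0.403
gripper_force: 0.0
```

```bash
cat >>h.py <<'E'
def st2(s):
    "grasp point in V frame, tool pitch from square, force"
    T=Rn.from_quat(s['tool_rot']).as_matrix();G=RV.T@(s['tcp_pos']+T@[0,0,-.0155]-O)
    Tv=RV.T@T
    print(s['t'],"grip V mm",(G*1000).round(2),"rot",np.round(np.degrees(Rn.from_matrix(RT.T@T).as_rotvec()),2),"F_v",(RV.T@s['force']).round(1),"tq",np.round(s['ft_torque'],2),"q5",round(s['q'][4],3),"\n  xv,yv,zv in tool:",(Tv.T/.8*.001).round(5).T.tolist())
E
python3 - <<'E'
from station import manip
from h import *
s=manip.sense();st2(s)
d=manip.snapshot("wrist");np.savez("w7.npz",**d);cv2.imwrite("pics/w7.png",d["pixels"][:,:,::-1])
E
```

```text
12.0667 grip V mm [136.4   -0.98  -1.  ] rot [-0.02 18.16  0.51] F_v [ 0.8 -0.8 -0.1] tq [ 0.01  0.05 -0.05] q5 0.535 
  xv,yv,zv in tool: [[-0.00119, 1e-05, -0.00039], [1e-05, 0.00125, 0.0], [0.00039, -0.0, -0.00119]]
```

View pics/w7.png

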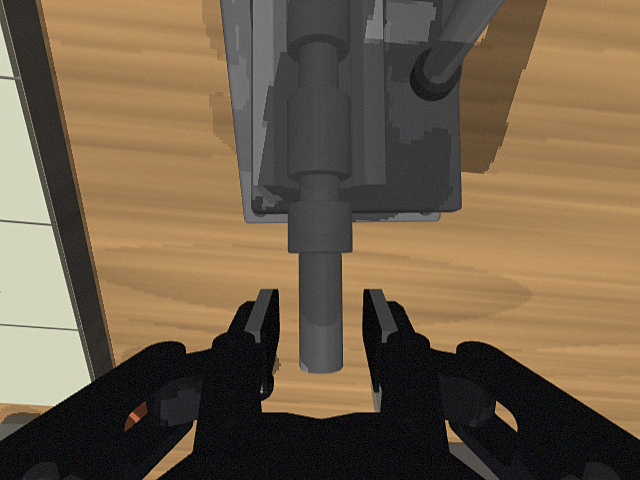

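The spool rests alone in the V with its axis at u≈320, and the open pads straddle the stub at u≈272 and 367. I'm recentring on the grip point and regripping.

>>> apply_moves(
  claw=[-0.2, -0.2, -0.2],
  travel=[
    [0.003, 0, 0.0004],
    [0.0063, 0, 0.0008],
    [0.0063, 0, 0.0008],
  ],
  turn=[
    [0, 0, 0],
    [0, 0, 0],
    [0, 0, 0],
  ],
)

```text
t: 12.37
tcp_pos: [0.509, 0.1648, 0.1218]
tool_rot: [-0.048, 0.994, 0.006, 0.097]
force: [0.4, 0.3, 0.3]
finger_gap: 0.403
gripper_force: 0.0
```

```bash
python3 - <<'E'
from station import manip
from h import *
s=manip.sense();st2(s)
d=manip.snapshot("wrist");P=(cloud(d)-O)@RV;hsv=cv2.cvtColor(d["pixels"],cv2.COLOR_RGB2HSV)
k=P[(abs(P[...,1])<.005)&(abs(P[...,2]-.01)<.005)&(P[...,0]>0.02)&(P[...,0]<.2)]
print("stub end x",np.percentile(k[:,0],[99,99.9]))
x=k[:,0]*1000
for a in range(30,160,4):
    m=(x>=a)&(x<a+4)
    if m.sum()>5:print(a,round(k[m,2].max()*1000,1),round(np.median(k[m,2])*1000,1),end=' | ')
E
```

```text
12.3667 grip V mm [122.7   -0.55   1.55] rot [-0.03 18.81  0.45] F_v [ 0.5  0.3 -0. ] tq [-0.02  0.1  -0.  ] q5 0.521 
  xv,yv,zv in tool: [[-0.00118, 1e-05, -0.0004], [1e-05, 0.00125, 0.0], [0.0004, -0.0, -0.00118]]
stub end x [0.14820362 0.14941794]
30 13.3 8.7 | 34 8.5 6.6 | 38 8.2 6.6 | 42 8.7 6.7 | 46 10.8 6.9 | 50 13.2 11.2 | 54 13.0 11.1 | 58 13.0 11.1 | 62 13.1 11.2 | 66 13.0 11.0 | 70 13.1 11.1 | 74 12.7 11.1 | 78 12.6 8.2 | 82 9.1 6.5 | 86 11.7 6.6 | 90 13.2 11.2 | 94 13.9 11.2 | 98 13.3 11.1 | 102 13.9 11.0 | 106 13.0 8.1 | 110 8.8 7.1 | 114 8.9 6.9 | 118 9.5 7.0 | 122 9.2 7.0 | 126 9.2 7.0 | 130 9.3 7.0 | 134 9.0 7.0 | 138 9.0 7.0 | 142 9.0 6.9 | 146 9.2 6.8 |
```

>>> apply_moves(
  claw=[-0.2, -0.2, -0.2, -0.2],
  travel=[
    [-0.004, 0, -0.0003],
    [-0.0077, 0.0005, -0.0006],
    [-0.0077, 0.0005, -0.0006],
    [-0.0077, 0.0005, -0.0006],
  ],
  turn=[
    [0, 0, 0],
    [0, 0, 0],
    [0, 0, 0],
    [0, 0, 0],
  ],
)

```text
t: 12.75
tcp_pos: [0.5185, 0.1661, 0.1247]
tool_rot: [-0.048, 0.994, 0.007, 0.1]
force: [-0.2, -0.3, 0.5]
finger_gap: 0.404
gripper_force: 0.0
```

```bash
python3 - <<'E'
from station import manip
from h import *
s=manip.sense();st2(s)
E
```

```text
12.75 grip V mm [132.43  -0.32  -0.67] rot [-0.03 18.54  0.47] F_v [ 0.  -0.3  0.5] tq [-0.01  0.05 -0.02] q5 0.536 
  xv,yv,zv in tool: [[-0.00119, 1e-05, -0.0004], [1e-05, 0.00125, 0.0], [0.0004, -0.0, -0.00119]]
```

>>> apply_moves(
  claw=[-0.5, -0.7, -1, -1, -1],
  travel=[
    [0.001, 0, -0.0005],
    [0.001, 0, -0.0005],
    [0.001, 0, -0.0005],
    [0.001, 0, -0.0005],
    [0.001, 0, -0.0005],
  ],
  turn=[
    [0, 0, 0],
    [0, 0, 0],
    [0, 0, 0],
    [0, 0, 0],
    [0, 0, 0],
  ],
  newtons=80,
)

```text
t: 13.17
tcp_pos: [0.5168, 0.1656, 0.1248]
tool_rot: [-0.048, 0.994, 0.006, 0.099]
force: [-1.1, -3.1, 1.4]
finger_gap: 0.158
gripper_force: 77.9
```

>>> apply_moves(
  claw=[-1, -1, -1],
  travel=[
    [0, 0, 0],
    [0, 0, 0],
    [0, 0, 0],
  ],
  turn=[
    [0, 0, 0],
    [0, 0, 0],
    [0, 0, 0],
  ],
)

```text
t: 13.42
tcp_pos: [0.5169, 0.1656, 0.1247]
tool_rot: [-0.048, 0.994, 0.006, 0.099]
force: [-0.7, -4.1, 1.2]
finger_gap: 0.157
gripper_force: 77.9
```

```bash
python3 - <<'E'
from station import manip
from h import *
s=manip.sense();st2(s)
E
```

```text
13.4167 grip V mm [ 1.3102e+02 -5.7000e-01  1.3000e-01] rot [-1.000e-02  1.862e+01  4.300e-01] F_v [-0.4 -4.   1.6] tq [-0.78  0.22  0.1 ] q5 0.536 
  xv,yv,zv in tool: [[-0.00118, 1e-05, -0.0004], [1e-05, 0.00125, 0.0], [0.0004, -0.0, -0.00118]]
```

>>> apply_moves(
  claw=[-1, -1, -1, -1, -1],
  travel=[
    [0, -0.001, 0],
    [0.001, -0.001, 0.0004],
    [0.002, -0.001, 0.0008],
    [0.003, -0.001, 0.0011],
    [0.003, -0.001, 0.0011],
  ],
  turn=[
    [0, 0, 0],
    [0, 0, 0],
    [0, 0, 0],
    [0, 0, 0],
    [0, 0, 0],
  ],
)

```text
t: 13.83
tcp_pos: [0.5164, 0.1652, 0.1242]
tool_rot: [-0.048, 0.994, 0.007, 0.101]
force: [2.0, -1.1, 4.3]
finger_gap: 0.156
gripper_force: 78.0
```

```bash
python3 - <<'E'
from station import manip
from h import *
s=manip.sense();st2(s)
E
```

```text
13.8333 grip V mm [ 1.3024e+02 -9.6000e-01 -4.0000e-02] rot [-0.04 18.39  0.49] F_v [ 3.7 -1.3  2.8] tq [-0.19 -0.18  0.03] q5 0.527 
  xv,yv,zv in tool: [[-0.00119, 1e-05, -0.00039], [1e-05, 0.00125, 0.0], [0.00039, -0.0, -0.00119]]
```

>>> apply_moves(
  claw=[-1, -1, -1, -1, -1],
  travel=[
    [0.0007, -0.0003, 0.0002],
    [0.0014, -0.0003, 0.0003],
    [0.002, -0.0003, 0.0005],
    [0.002, -0.0003, 0.0005],
    [0.002, -0.0003, 0.0005],
  ],
  turn=[
    [0, 0, 0],
    [0, 0, 0],
    [0, 0, 0],
    [0, 0, 0],
    [0, 0, 0],
  ],
)

```text
t: 14.25
tcp_pos: [0.5128, 0.1647, 0.1224]
tool_rot: [-0.048, 0.994, 0.007, 0.098]
force: [1.4, 0.6, 1.2]
finger_gap: 0.161
gripper_force: 78.1
```

```bash
python3 - <<'E'
from station import manip
from h import *
s=manip.sense();st2(s)
E
```

```text
14.25 grip V mm [126.29  -1.11   0.14] rot [-0.04 18.67  0.49] F_v [1.9 0.5 0.3] tq [0.1  0.07 0.04] q5 0.524 
  xv,yv,zv in tool: [[-0.00118, 1e-05, -0.0004], [1e-05, 0.00125, 0.0], [0.0004, -0.0, -0.00118]]
```

>>> apply_moves(
  claw=[-1, -1, -1, -1, -1],
  travel=[
    [0.0006, 0, 0.0003],
    [0.0012, 0, 0.0005],
    [0.0016, 0, 0.0006],
    [0.0016, 0, 0.0006],
    [0.0016, 0, 0.0006],
  ],
  turn=[
    [0, 0, 0],
    [0, 0, 0],
    [0, 0, 0],
    [0, 0, 0],
    [0, 0, 0],
  ],
)

```text
t: 14.67
tcp_pos: [0.5124, 0.1645, 0.122]
tool_rot: [-0.048, 0.994, 0.007, 0.099]
force: [0.8, 1.9, 1.9]
finger_gap: 0.155
gripper_force: 78.1
```

```bash
python3 - <<'E'
from station import manip
from h import *
s=manip.sense();st2(s)
E
```

```text
14.6667 grip V mm [ 1.2569e+02 -1.2100e+00  1.0000e-01] rot [-0.04 18.59  0.49] F_v [1.8 1.8 1.2] tq [ 0.22 -0.04  0.  ] q5 0.52 
  xv,yv,zv in tool: [[-0.00118, 1e-05, -0.0004], [1e-05, 0.00125, 0.0], [0.0004, -0.0, -0.00118]]
```

>>> apply_moves(
  claw=[-1, -1, -1, -1, -1],
  travel=[
    [0.0006, 0.0003, 0.0003],
    [0.0012, 0.0003, 0.0005],
    [0.0016, 0.0003, 0.0006],
    [0.0016, 0.0003, 0.0006],
    [0.0016, 0.0003, 0.0006],
  ],
  turn=[
    [0, 0, 0],
    [0, 0, 0],
    [0, 0, 0],
    [0, 0, 0],
    [0, 0, 0],
  ],
)

```text
t: 15.08
tcp_pos: [0.511, 0.1644, 0.1212]
tool_rot: [-0.048, 0.994, 0.006, 0.099]
force: [0.7, 0.2, 1.9]
finger_gap: 0.158
gripper_force: 78.1
```

```bash
python3 - <<'E'
from station import manip
from h import *
s=manip.sense();st2(s)
E
```

```text
15.0833 grip V mm [ 1.2411e+02 -1.1500e+00  6.0000e-02] rot [-0.02 18.61  0.46] F_v [1.6 0.1 1.3] tq [ 0.01 -0.05  0.04] q5 0.517 
  xv,yv,zv in tool: [[-0.00118, 1e-05, -0.0004], [1e-05, 0.00125, 0.0], [0.0004, -0.0, -0.00118]]
```

>>> apply_moves(
  claw=[-1, -1, -1, -1, -1],
  travel=[
    [0.0006, 0, 0.0003],
    [0.0012, 0, 0.0005],
    [0.0016, 0, 0.0006],
    [0.0016, 0, 0.0006],
    [0.0016, 0, 0.0006],
  ],
  turn=[
    [0, 0, 0],
    [0, 0, 0],
    [0, 0, 0],
    [0, 0, 0],
    [0, 0, 0],
  ],
)

```text
t: 15.5
tcp_pos: [0.5101, 0.1644, 0.1206]
tool_rot: [-0.048, 0.994, 0.006, 0.099]
force: [1.0, 0.3, 2.8]
finger_gap: 0.159
gripper_force: 78.1
```

```bash
python3 - <<'E'
from station import manip
from h import *
s=manip.sense();st2(s)
d=manip.snapshot("wrist");P=(cloud(d)-O)@RV
k=P[(abs(P[...,1])<.005)&(abs(P[...,2]-.01)<.008)&(P[...,0]>0.0)&(P[...,0]<.2)];x=k[:,0]*1000
print("end",np.percentile(x,[99,99.9]))
for a in range(20,110,2):
    m=(x>=a)&(x<a+2)
    if m.sum()>5:print(a,round(np.median(k[m,2])*1000,1),end=' | ')
E
```

```text
15.5 grip V mm [ 1.23e+02 -1.11e+00  2.00e-02] rot [-0.02 18.58  0.46] F_v [2.3 0.1 1.9] tq [-0.07 -0.14  0.05] q5 0.513 
  xv,yv,zv in tool: [[-0.00118, 1e-05, -0.0004], [1e-05, 0.00125, 0.0], [0.0004, -0.0, -0.00118]]
end [140.10237406 141.26829575]
20 11.5 | 22 10.4 | 24 7.0 | 26 6.8 | 28 6.7 | 30 6.7 | 32 6.8 | 34 6.7 | 36 6.8 | 38 6.9 | 40 10.7 | 42 11.2 | 44 11.3 | 46 11.2 | 48 11.1 | 50 11.2 | 52 11.2 | 54 11.1 | 56 11.2 | 58 11.1 | 60 11.1 | 62 11.2 | 64 11.1 | 66 11.1 | 68 11.1 | 70 10.4 | 72 6.5 | 74 6.3 | 76 6.4 | 78 6.4 | 80 6.6 | 82 10.9 | 84 10.9 | 86 10.9 | 88 10.8 | 90 10.9 | 92 11.0 | 94 10.7 | 96 10.9 | 98 10.5 | 100 6.8 | 102 6.7 | 104 6.7 | 106 6.7 | 108 6.6 |
```

>>> apply_moves(
  claw=[-1, -1, -1, -1, -1],
  travel=[
    [0.0006, 0, 0.0002],
    [0.0012, 0, 0.0004],
    [0.0016, 0, 0.0005],
    [0.0016, 0, 0.0005],
    [0.0016, 0, 0.0005],
  ],
  turn=[
    [0, 0, 0],
    [0, 0, 0],
    [0, 0, 0],
    [0, 0, 0],
    [0, 0, 0],
  ],
)

```text
t: 15.97
tcp_pos: [0.5089, 0.1643, 0.1199]
tool_rot: [-0.048, 0.994, 0.006, 0.099]
force: [0.7, -0.9, 2.5]
finger_gap: 0.157
gripper_force: 78.1
```

```bash
python3 - <<'E'
from station import manip
from h import *
s=manip.sense();st2(s)
E
```

```text
15.9667 grip V mm [ 1.2158e+02 -1.0700e+00  5.0000e-02] rot [-0.03 18.59  0.46] F_v [ 1.8 -1.   1.8] tq [-0.11 -0.17  0.01] q5 0.51 
  xv,yv,zv in tool: [[-0.00118, 1e-05, -0.0004], [1e-05, 0.00125, 0.0], [0.0004, -0.0, -0.00118]]
```

>>> apply_moves(
  claw=[-1, -1, -1, -1, -1],
  travel=[
    [0.0006, 0, 0.0002],
    [0.0012, 0, 0.0004],
    [0.0016, 0, 0.0005],
    [0.0016, 0, 0.0005],
    [0.0016, 0, 0.0005],
  ],
  turn=[
    [0, 0, 0],
    [0, 0, 0],
    [0, 0, 0],
    [0, 0, 0],
    [0, 0, 0],
  ],
)

```text
t: 16.38
tcp_pos: [0.5089, 0.1643, 0.1199]
tool_rot: [-0.048, 0.994, 0.007, 0.101]
force: [1.2, -0.3, 6.0]
finger_gap: 0.158
gripper_force: 78.1
```

```bash
python3 - <<'E'
from station import manip
from h import *
s=manip.sense();st2(s)
E
```

```text
16.3833 grip V mm [121.57  -1.09  -0.  ] rot [-0.03 18.43  0.47] F_v [ 4.  -0.5  4.6] tq [-0.15 -0.31  0.  ] q5 0.505 
  xv,yv,zv in tool: [[-0.00119, 1e-05, -0.0004], [1e-05, 0.00125, 0.0], [0.0004, -0.0, -0.00119]]
```

>>> apply_moves(
  claw=[-1, -1, -1, -1, -1],
  travel=[
    [0.0006, 0, 0],
    [0.0012, 0, 0],
    [0.0018, 0, 0.0001],
    [0.0018, 0, 0.0001],
    [0.0018, 0, 0.0001],
  ],
  turn=[
    [0, 0, 0],
    [0, 0, 0],
    [0, 0, 0],
    [0, 0, 0],
    [0, 0, 0],
  ],
)

```text
t: 16.8
tcp_pos: [0.5089, 0.1643, 0.1199]
tool_rot: [-0.048, 0.994, 0.007, 0.102]
force: [4.1, -0.1, 5.6]
finger_gap: 0.161
gripper_force: 78.0
```

```bash
python3 - <<'E'
from station import manip
from h import *
s=manip.sense();st2(s)
E
```

```text
16.8 grip V mm [ 1.2154e+02 -1.1000e+00  6.0000e-02] rot [-0.03 18.26  0.47] F_v [ 6.3 -0.5  2.8] tq [-0.08 -0.55  0.05] q5 0.501 
  xv,yv,zv in tool: [[-0.00119, 1e-05, -0.00039], [1e-05, 0.00125, 0.0], [0.00039, -0.0, -0.00119]]
```

>>> apply_moves(
  claw=[-1, -1, -1, -1, -1],
  travel=[
    [0.0008, 0, 0.0001],
    [0.0016, 0, 0.0002],
    [0.0024, 0, 0.0004],
    [0.003, 0, 0.0006],
    [0.003, 0, 0.0006],
  ],
  turn=[
    [0, 0, 0],
    [0, 0, 0],
    [0, 0, 0],
    [0, 0, 0],
    [0, 0, 0],
  ],
)

```text
t: 17.22
tcp_pos: [0.5089, 0.1643, 0.12]
tool_rot: [-0.048, 0.993, 0.007, 0.105]
force: [6.5, -0.1, 7.1]
finger_gap: 0.16
gripper_force: 78.1
```

```bash
python3 - <<'E'
from station import manip
from h import *
s=manip.sense();st2(s)
E
```

```text
17.2167 grip V mm [ 1.215e+02 -1.110e+00  8.000e-02] rot [-0.03 17.96  0.49] F_v [ 9.1 -0.8  2.9] tq [ 0.02 -0.91  0.1 ] q5 0.492 
  xv,yv,zv in tool: [[-0.00119, 1e-05, -0.00039], [1e-05, 0.00125, 0.0], [0.00039, -0.0, -0.00119]]
```

>>> apply_moves(
  claw=[-1, -1, -1, -1, -1],
  travel=[
    [0.0006, 0, 0.0004],
    [0.001, 0, 0.0006],
    [0.001, 0, 0.0006],
    [0.001, 0, 0.0006],
    [0.001, 0, 0.0006],
  ],
  turn=[
    [0, 0, 0],
    [0, 0, 0],
    [0, 0, 0],
    [0, 0, 0],
    [0, 0, 0],
  ],
)

```text
t: 17.63
tcp_pos: [0.509, 0.1643, 0.1199]
tool_rot: [-0.048, 0.993, 0.007, 0.106]
force: [6.1, -0.1, 10.1]
finger_gap: 0.155
gripper_force: 78.3
```

```bash
python3 - <<'E'
from station import manip
from h import *
s=manip.sense();st2(s)
d=manip.snapshot("wrist");P=(cloud(d)-O)@RV
k=P[(abs(P[...,1])<.007)&(abs(P[...,2]-.01)<.008)&(P[...,0]>0.0)&(P[...,0]<.2)];x=k[:,0]*1000
print("end",np.percentile(x,[99,99.9]))
for a,b in((12,20),(42,66),(82,95)):
    q=k[(x>a)&(x<b)];q=q[q[:,2]>.008]
    A=np.c_[2*q[:,1:],np.ones(len(q))]
    from scipy.optimize import least_squares
    print(a,len(q),least_squares(lambda c:np.hypot(q[:,1]-c[0],q[:,2]-c[1])-.012,[0,0],loss='soft_l1',f_scale=.0005).x*1000)
E
```

```text
17.6333 grip V mm [ 1.2148e+02 -1.1000e+00 -1.0000e-02] rot [-0.03 17.86  0.49] F_v [10.3 -0.7  5.7] tq [ 0.04 -0.97  0.05] q5 0.489 
  xv,yv,zv in tool: [[-0.00119, 1e-05, -0.00038], [1e-05, 0.00125, 0.0], [0.00038, -0.0, -0.00119]]
end [138.54133148 139.80828372]
12 584 [ 0.02891844 -0.10485777]
42 2723 [ 0.02672603 -0.4243133 ]
82 1522 [-0.05633742 -0.76539457]
```

Axial press is 10 N on the stop. The downward load on the overhang (5.7 N) could tip the nose up slightly, so I'll ease that off while keeping the axial press.

>>> apply_moves(
  claw=[-1, -1, -1, -1, -1],
  travel=[
    [0.0002, 0, -0.0004],
    [0.0003, 0, -0.0008],
    [0.0003, 0, -0.001],
    [0.0003, 0, -0.001],
    [0.0003, 0, -0.001],
  ],
  turn=[
    [0, 0, 0],
    [0, 0, 0],
    [0, 0, 0],
    [0, 0, 0],
    [0, 0, 0],
  ],
)

```text
t: 18.1
tcp_pos: [0.5088, 0.1642, 0.1202]
tool_rot: [-0.048, 0.993, 0.007, 0.106]
force: [7.6, 1.1, 5.2]
finger_gap: 0.158
gripper_force: 78.3
```

```bash
cat >>h.py <<'E'
def bed(d):
    from scipy.optimize import least_squares
    P=(cloud(d)-O)@RV
    k=P[(abs(P[...,1])<.007)&(abs(P[...,2]-.01)<.008)&(P[...,0]>0.0)&(P[...,0]<.2)];x=k[:,0]*1000
    print("end",np.percentile(x,[99,99.9]))
    for a,b in((12,20),(42,66),(82,95)):
        q=k[(x>a)&(x<b)];q=q[q[:,2]>.008]
        print(a,len(q),(least_squares(lambda c:np.hypot(q[:,1]-c[0],q[:,2]-c[1])-.012,[0,0],loss='soft_l1',f_scale=.0005).x*1000).round(2))
E
python3 - <<'E'
from station import manip
from h import *
s=manip.sense();st2(s);bed(manip.snapshot("wrist"))
E
```

```text
18.1 grip V mm [121.47  -1.12   0.37] rot [-0.03 17.86  0.49] F_v [9.3 0.3 0.7] tq [ 0.04 -1.11  0.02] q5 0.49 
  xv,yv,zv in tool: [[-0.00119, 1e-05, -0.00038], [1e-05, 0.00125, 0.0], [0.00038, -0.0, -0.00119]]
end [138.57793221 139.67508765]
12 585 [ 0.16 -0.08]
42 2705 [-0.02 -0.28]
82 1515 [-0.08 -0.51]
```

>>> apply_moves(
  claw=[-1, -1, -1, -1, -1],
  travel=[
    [0.0004, 0, -0.0002],
    [0.0008, 0, -0.0004],
    [0.0008, 0, -0.0005],
    [0.0008, 0, -0.0005],
    [0.0008, 0, -0.0005],
  ],
  turn=[
    [0, 0, 0],
    [0, 0, 0],
    [0, 0, 0],
    [0, 0, 0],
    [0, 0, 0],
  ],
)

```text
t: 18.57
tcp_pos: [0.5086, 0.1642, 0.1206]
tool_rot: [-0.048, 0.993, 0.007, 0.106]
force: [8.5, -1.0, 5.2]
finger_gap: 0.158
gripper_force: 78.4
```

```bash
python3 - <<'E'
from station import manip
from h import *
s=manip.sense();st2(s);bed(manip.snapshot("wrist"))
E
```

```text
18.5667 grip V mm [121.48  -1.15   0.85] rot [-0.02 17.8   0.5 ] F_v [ 9.9 -1.9  0.3] tq [ 0.05 -1.24  0.03] q5 0.489 
  xv,yv,zv in tool: [[-0.00119, 1e-05, -0.00038], [1e-05, 0.00125, 0.0], [0.00038, -0.0, -0.00119]]
end [138.48212743 139.72292678]
12 577 [ 0.11 -0.04]
42 2685 [ 0.01 -0.07]
82 1517 [-0.08 -0.14]
```

The spool is level in the V (land axes within 0.15 mm) and pressed at about 10 N. Releasing.

>>> apply_moves(
  claw=[-0.75, -0.65, -0.5, -0.3, -0.1],
  travel=[
    [0, 0, 0],
    [0, 0, 0],
    [0, 0, 0],
    [0, 0, 0],
    [0, 0, 0],
  ],
  turn=[
    [0, 0, 0],
    [0, 0, 0],
    [0, 0, 0],
    [0, 0, 0],
    [0, 0, 0],
  ],
)

```text
t: 19.03
tcp_pos: [0.5, 0.1636, 0.1173]
tool_rot: [-0.048, 0.994, 0.006, 0.097]
force: [0.0, 0.4, 0.4]
finger_gap: 0.446
gripper_force: 0.0
```

```bash
python3 - <<'E'
from station import manip
from h import *
s=manip.sense();st2(s);bed(manip.snapshot("wrist"))
E
```

```text
19.0333 grip V mm [112.6   -0.84   2.16] rot [-0.04 18.88  0.47] F_v [0.2 0.4 0.3] tq [0.   0.07 0.02] q5 0.497 
  xv,yv,zv in tool: [[-0.00118, 1e-05, -0.0004], [1e-05, 0.00125, 0.0], [0.0004, -0.0, -0.00118]]
end [138.61619066 139.69196687]
12 524 [ 0.07 -0.08]
42 2604 [ 0.04 -0.41]
82 1484 [-0.05 -0.7 ]
```

>>> apply_moves(
  claw=[-0.1, -0.1, -0.1, -0.1, -0.1],
  travel=[
    [-0.005, 0, -0.005],
    [-0.01, 0, -0.02],
    [-0.01, 0, -0.05],
    [-0.01, 0, -0.08],
    [-0.01, 0, -0.09],
  ],
  turn=[
    [0, 0, 0],
    [0, 0, 0],
    [0, 0, 0],
    [0, 0, 0],
    [0, 0, 0],
  ],
)

```text
t: 19.5
tcp_pos: [0.4965, 0.163, 0.1931]
tool_rot: [-0.048, 0.994, 0.007, 0.101]
force: [0.9, 0.1, 0.3]
finger_gap: 0.45
gripper_force: 0.0
```

>>> apply_moves(
  claw=[-0.1, -0.1],
  travel=[
    [0, 0, 0],
    [0, 0, 0],
  ],
  turn=[
    [0, 0, 0],
    [0, 0, 0],
  ],
)

```text
t: 19.67
tcp_pos: [0.4957, 0.1629, 0.1905]
tool_rot: [-0.048, 0.994, 0.007, 0.099]
force: [-0.2, 1.1, -0.6]
finger_gap: 0.451
gripper_force: 0.0
```

```bash
cat >chk.py <<'E'
from station import manip
from h import *
import sys
s=manip.sense();st2(s)
for n in("wrist","scene","side"):
    d=manip.snapshot(n);np.savez(sys.argv[1]+n+".npz",**d);cv2.imwrite(f"pics/{sys.argv[1]}{n}.png",d["pixels"][:,:,::-1])
    P=((cloud(d)-O)@RV).reshape(-1,3)*1000;x,y,z=P.T
    k=(abs(y)<6)&(z>5)&(z<15)
    o=[]
    for a,b in((12,19),(45,66),(84,94),(104,132)):
        m=k&(x>a)&(x<b);
        if m.sum()>3:o.append((a,int(m.sum()),round(np.median(z[m]+0.5*y[m]**2/(12 if a<100 else 8)),2)))
    f=[]
    for sgn in(1,-1):
        for a,b in((5,25),(25,42),(45,65),(70,80)):
            m=(sgn*y>13)&(sgn*y<16.5)&(abs(z-abs(y)+17)<2)&(x>a)&(x<b)
            if m.sum()>3:f.append((sgn,a,int(m.sum()),round(np.median(z[m]-abs(y[m])+17),2)))
    print(n,"tops",o,"flank",f,"end",np.percentile(x[k&(x>60)&(x<160)],99.5).round(1))
E
python3 chk.py r1
```

```text
19.6667 grip V mm [145.45  -1.12  67.77] rot [-0.03 18.57  0.47] F_v [-0.4  1.1 -0.5] tq [-0.02  0.16 -0.01] q5 0.681 
  xv,yv,zv in tool: [[-0.00118, 1e-05, -0.0004], [1e-05, 0.00125, 0.0], [0.0004, -0.0, -0.00118]]
wrist tops [(12, 139, np.float64(11.81)), (45, 855, np.float64(11.56)), (84, 436, np.float64(11.27)), (104, 992, np.float64(7.12))] flank [(1, 5, 219, np.float64(-0.06)), (1, 25, 201, np.float64(0.03)), (1, 45, 221, np.float64(0.03)), (1, 70, 125, np.float64(-0.11)), (-1, 5, 231, np.float64(-0.08)), (-1, 25, 196, np.float64(-0.03)), (-1, 45, 210, np.float64(-0.12)), (-1, 70, 108, np.float64(0.08))] end 139.6
scene tops [(12, 4, np.float64(12.6)), (45, 13, np.float64(11.98)), (84, 7, np.float64(12.53)), (104, 15, np.float64(7.91))] flank [] end 144.2
side tops [(12, 6, np.float64(13.56)), (45, 21, np.float64(13.45)), (84, 7, np.float64(12.52)), (104, 36, np.float64(8.32))] flank [] end 142.0
```

```bash
python3 - <<'E'
from h import *
for n,f in(("w7",9.5),("r1wrist",-.9)):
    P=((cloud(load(n))-O)@RV).reshape(-1,3)*1000;x,y,z=P.T
    for a,b,r in((12,19,12),(43,67,12),(83,95,12),(104,132,8)):
        m=(abs(y)<6)&(z>r-6)&(z<r+4)&(x-f>a)&(x-f<b)
        # line fit of per-column ridge: axis z=z - sqrt(r^2-(y-y0)^2)
        y0=0
        if m.sum()>20:
            A=z[m]-np.sqrt(r*r-y[m]**2);print(n,a,m.sum(),round(np.median(A),2),"grad deg",np.degrees(np.polyfit(x[m],A,1)[0]).round(2),end=' | ')
    fl=[]
    for sgn in(1,-1):
        m=(sgn*y>13)&(sgn*y<16.5)&(abs(z-abs(y)+17)<2)&(x>5)&(x<80);A=z[m]-abs(y[m])+17;pf=np.polyfit(x[m],A,1);fl.append((m.sum(),np.degrees(pf[0]).round(2),np.median(A).round(2)))
    print("\n flank",fl)
E
```

```text
w7 12 655 -0.39 grad deg 0.57 | w7 43 2343 -0.47 grad deg -0.19 | w7 83 1213 -0.55 grad deg -0.04 | w7 104 2712 -0.55 grad deg -0.24 | 
 flank [(np.int64(1794), np.float64(0.04), np.float64(-0.08)), (np.int64(1806), np.float64(-0.06), np.float64(-0.09))]
r1wrist 12 110 -0.19 grad deg -0.57 | r1wrist 43 981 -0.42 grad deg -0.3 | r1wrist 83 519 -0.69 grad deg -0.85 | r1wrist 104 1137 -0.91 grad deg -0.33 | 
 flank [(np.int64(858), np.float64(-0.15), np.float64(-0.03)), (np.int64(830), np.float64(0.02), np.float64(-0.08))]
```

View pics/r1wrist.png

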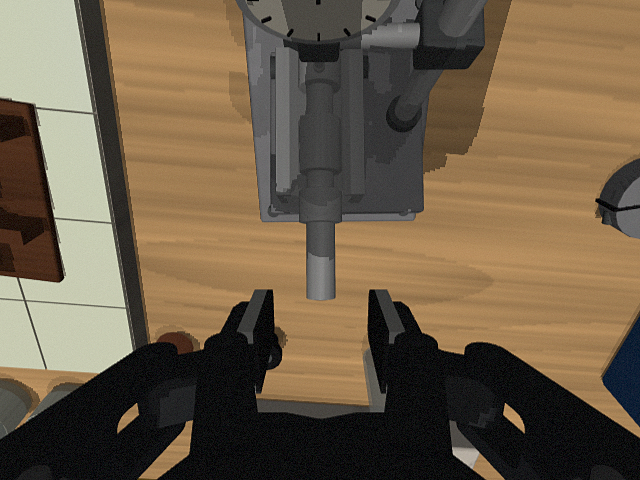

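The spool sits in the V under the tip: stub (320,270), land 2 (320,140). The fit shows it tilted nose-up by about 0.3°, dragged by the release. To mend this I'll press land 2 down gently with shut fingertips, then push squarely on the free end.

```bash
cat >>h.py <<'E'
def RTp(deg): return RT@Rn.from_euler('y',deg,degrees=True).as_matrix()
def go(s,x,y,z,deg):
    a,b=delta(s,O+RV@(np.array([x,y,z])/1000),RTp(deg));print("to",x,y,z,deg,a.round(4),b.round(4))
def st3(s):
    T=Rn.from_quat(s['tool_rot']).as_matrix();L=RV.T@(s['tcp_pos']-O)*1000
    print(round(s['t'],2),"TCP V",L.round(2),"F_v",(RV.T@s['force']).round(1),"rot",np.round(np.degrees(Rn.from_matrix(RT.T@T).as_rotvec()),1),"gap",round(s['finger_gap'],2),"q5",round(s['q'][4],2),"V axes/mm",((RV.T@T)/800).round(5).tolist())
E
python3 - <<'E'
from station import manip
from h import *
s=manip.sense();st3(s);go(s,80,-.5,60,30);go(s,54,-.5,40,30)
E
```

```text
19.82 TCP V [139.36  -1.2   52.22] F_v [-0.7  0.4 -0.2] rot [-0.  18.7  0.5] gap 0.45 q5 0.68 V axes/mm [[-0.00118, 1e-05, -0.0004], [1e-05, 0.00125, 0.0], [0.0004, -0.0, -0.00118]]
to 80 -0.5 60 30 [0.0734 0.0003 0.0146] [ 0.0008  0.0625 -0.0025]
to 54 -0.5 40 30 [0.0961 0.     0.0488] [ 0.0008  0.0625 -0.0025]
```

>>> apply_moves(
  claw=[-1, -1, -1, -1, -1],
  travel=[
    [0.015, 0, 0.003],
    [0.03, 0, 0.006],
    [0.05, 0, 0.01],
    [0.0734, 0.0003, 0.0146],
    [0.0734, 0.0003, 0.0146],
  ],
  turn=[
    [0, 0.02, 0],
    [0.001, 0.04, -0.002],
    [0.001, 0.0625, -0.0025],
    [0.001, 0.0625, -0.0025],
    [0.001, 0.0625, -0.0025],
  ],
)

```text
t: 20.23
tcp_pos: [0.4363, 0.1574, 0.1649]
tool_rot: [-0.052, 0.999, -0.0, -0.004]
force: [-1.7, 0.2, -0.4]
finger_gap: 0.003
gripper_force: 0.0
```

>>> apply_moves(
  claw=[-1, -1],
  travel=[
    [0, 0, 0],
    [0, 0, 0],
  ],
  turn=[
    [0, 0, 0],
    [0, 0, 0],
  ],
)

```text
t: 20.4
tcp_pos: [0.4416, 0.1578, 0.1672]
tool_rot: [-0.052, 0.999, -0.0, 0.002]
force: [-0.4, 0.5, 0.6]
finger_gap: -0.002
gripper_force: 0.0
```

```bash
python3 - <<'E'
from station import manip
from h import *
s=manip.sense();st3(s);go(s,54,-.3,24,30)
E
```

```text
20.4 TCP V [81.79 -0.45 60.05] F_v [0.  0.6 0.7] rot [ 0.  29.8 -0. ] gap -0.0 q5 0.83 V axes/mm [[-0.00108, -0.0, -0.00062], [0.0, 0.00125, -0.0], [0.00062, -0.0, -0.00108]]
to 54 -0.3 24 30 [0.0077 0.0002 0.0564] [-0.0002  0.001  -0.    ]
```

>>> apply_moves(
  claw=[-1, -1, -1, -1, -1],
  travel=[
    [0.002, 0, 0.015],
    [0.004, 0, 0.03],
    [0.006, 0, 0.045],
    [0.0077, 0.0002, 0.0564],
    [0.0077, 0.0002, 0.0564],
  ],
  turn=[
    [0, 0, 0],
    [0, 0, 0],
    [0, 0, 0],
    [0, 0, 0],
    [0, 0, 0],
  ],
)

```text
t: 20.82
tcp_pos: [0.4348, 0.1572, 0.1212]
tool_rot: [-0.052, 0.999, -0.0, 0.0]
force: [0.5, 0.7, -0.6]
finger_gap: 0.002
gripper_force: 0.0
```

>>> apply_moves(
  claw=[-1],
  travel=[
    [0, 0, 0],
  ],
  turn=[
    [0, 0, 0],
  ],
)

```text
t: 20.9
tcp_pos: [0.4357, 0.1573, 0.1223]
tool_rot: [-0.052, 0.999, -0.0, 0.002]
force: [-0.6, -0.3, 0.1]
finger_gap: -0.001
gripper_force: 0.0
```

```bash
python3 - <<'E'
from station import manip
from h import *
s=manip.sense();st3(s);go(s,54,-.3,18,30)
E
```

```text
20.9 TCP V [54.15 -0.36 24.15] F_v [-0.5 -0.3  0.4] rot [ 0.  29.8 -0. ] gap -0.0 q5 0.7 V axes/mm [[-0.00108, -0.0, -0.00062], [0.0, 0.00125, -0.0], [0.00062, -0.0, -0.00108]]
to 54 -0.3 18 30 [-0.0037  0.0001  0.0068] [-0.0002  0.001  -0.    ]
```

>>> apply_moves(
  claw=[-1, -1, -1, -1, -1],
  travel=[
    [-0.0008, 0, 0.0014],
    [-0.0016, 0, 0.0028],
    [-0.0024, 0, 0.0042],
    [-0.0031, 0, 0.0054],
    [-0.0031, 0, 0.0054],
  ],
  turn=[
    [0, 0, 0],
    [0, 0, 0],
    [0, 0, 0],
    [0, 0, 0],
    [0, 0, 0],
  ],
)

```text
t: 21.32
tcp_pos: [0.4377, 0.1576, 0.1181]
tool_rot: [-0.052, 0.999, -0.0, 0.002]
force: [0.1, -0.3, -0.7]
finger_gap: 0.001
gripper_force: 0.0
```

```bash
python3 - <<'E'
from station import manip
from h import *
s=manip.sense();st3(s)
E
```

```text
21.32 TCP V [53.87 -0.3  19.5 ] F_v [-0.3 -0.3 -0.7] rot [ 0.  29.8 -0. ] gap 0.0 q5 0.7 V axes/mm [[-0.00108, -0.0, -0.00062], [-0.0, 0.00125, -0.0], [0.00062, -0.0, -0.00108]]
```

>>> apply_moves(
  claw=[-1, -1, -1, -1, -1],
  travel=[
    [-0.0004, 0, 0.0006],
    [-0.0007, 0, 0.0012],
    [-0.001, 0, 0.0018],
    [-0.0013, 0, 0.0023],
    [-0.0013, 0, 0.0023],
  ],
  turn=[
    [0, 0, 0],
    [0, 0, 0],
    [0, 0, 0],
    [0, 0, 0],
    [0, 0, 0],
  ],
)

```text
t: 21.73
tcp_pos: [0.4384, 0.1577, 0.1161]
tool_rot: [-0.052, 0.999, -0.0, 0.001]
force: [-0.1, -0.2, -0.2]
finger_gap: -0.0
gripper_force: 0.0
```

```bash
python3 - <<'E'
from station import manip
from h import *
s=manip.sense();st3(s)
E
```

```text
21.73 TCP V [53.45 -0.27 17.39] F_v [-0.2 -0.2 -0.2] rot [ 0.  29.8 -0. ] gap -0.0 q5 0.69 V axes/mm [[-0.00108, -0.0, -0.00062], [-0.0, 0.00125, -0.0], [0.00062, -0.0, -0.00108]]
```

>>> apply_moves(
  claw=[-1, -1, -1, -1, -1],
  travel=[
    [-0.0004, 0, 0.0006],
    [-0.0007, 0, 0.0012],
    [-0.001, 0, 0.0018],
    [-0.0013, 0, 0.0023],
    [-0.0013, 0, 0.0023],
  ],
  turn=[
    [0, 0, 0],
    [0, 0, 0],
    [0, 0, 0],
    [0, 0, 0],
    [0, 0, 0],
  ],
)

```text
t: 22.15
tcp_pos: [0.4389, 0.1577, 0.115]
tool_rot: [-0.052, 0.999, -0.0, 0.001]
force: [-3.5, -0.7, 9.9]
finger_gap: -0.0
gripper_force: 4.9
```

```bash
python3 - <<'E'
from station import manip
from h import *
s=manip.sense();st3(s)
E
```

```text
22.15 TCP V [53.31 -0.3  16.26] F_v [ 1.9 -0.3 10.4] rot [ 0.  29.9 -0. ] gap -0.0 q5 0.69 V axes/mm [[-0.00108, -0.0, -0.00062], [-0.0, 0.00125, -0.0], [0.00062, -0.0, -0.00108]]
```

Land 2 took 10 N normal load, so the flanks are seated. Backing off straight up and going behind the free end.

>>> apply_moves(
  claw=[-1, -1, -1, -1, -1],
  travel=[
    [0, 0, -0.01],
    [0, 0, -0.03],
    [0, 0, -0.06],
    [-0.04, 0, -0.08],
    [-0.08, 0, -0.1],
  ],
  turn=[
    [0, 0, 0],
    [0, 0, 0],
    [0, 0, 0],
    [0, 0, 0],
    [0, 0, 0],
  ],
)

```text
t: 22.57
tcp_pos: [0.5019, 0.1646, 0.1959]
tool_rot: [-0.053, 0.999, -0.0, 0.001]
force: [0.3, -0.6, 0.7]
finger_gap: -0.002
gripper_force: 0.0
```

>>> apply_moves(
  claw=[-1, -1, -1, -1],
  travel=[
    [-0.02, 0, 0],
    [-0.035, 0, 0],
    [-0.035, 0, 0],
    [-0.035, 0, 0],
  ],
  turn=[
    [0, 0, 0],
    [0, 0, 0],
    [0, 0, 0],
    [0, 0, 0],
  ],
)

```text
t: 22.9
tcp_pos: [0.5304, 0.1673, 0.1944]
tool_rot: [-0.052, 0.999, -0.0, 0.001]
force: [-0.4, -0.1, 0.7]
finger_gap: -0.002
gripper_force: 0.0
```

```bash
python3 chk.py r2; python3 - <<'E'
from station import manip
from h import *
s=manip.sense();st3(s);go(s,162,0,15,30);go(s,160,0,-3.5,30)
E
```

```text
22.9 grip V mm [180.46  -0.28  52.38] rot [ 0.03 29.89 -0.  ] F_v [ 0.  -0.1  0.8] tq [0.03 0.03 0.  ] q5 1.011 
  xv,yv,zv in tool: [[-0.00108, -0.0, -0.00062], [0.0, 0.00125, -0.0], [0.00062, -0.0, -0.00108]]
wrist tops [(12, 173, np.float64(11.83)), (45, 702, np.float64(11.61)), (84, 394, np.float64(11.33)), (104, 1006, np.float64(7.24))] flank [(1, 5, 166, np.float64(0.03)), (1, 25, 147, np.float64(-0.05)), (1, 45, 190, np.float64(-0.11)), (1, 70, 103, np.float64(-0.11)), (-1, 5, 172, np.float64(0.0)), (-1, 25, 147, np.float64(-0.04)), (-1, 45, 193, np.float64(-0.03)), (-1, 70, 99, np.float64(-0.13))] end 139.9
scene tops [(84, 5, np.float64(12.16)), (104, 18, np.float64(7.74))] flank [] end 144.0
side tops [(12, 7, np.float64(13.85)), (45, 19, np.float64(13.48)), (84, 9, np.float64(13.08)), (104, 36, np.float64(8.78))] flank [] end 142.7
23.05 TCP V [ 1.7141e+02 -1.2000e-01  3.9400e+01] F_v [ 0.1  0.6 -0. ] rot [ 0. 30. -0.] gap 0.0 q5 1.01 V axes/mm [[-0.00108, -0.0, -0.00062], [-0.0, 0.00125, -0.0], [0.00062, -0.0, -0.00108]]
to 162 0 15 30 [-0.0051  0.0002  0.0323] [-0.0002  0.0001  0.0001]
to 160 0 -3.5 30 [-0.0144  0.0002  0.0536] [-0.0002  0.0001  0.0001]
```

The pose is unchanged under the 10 N seating load, so it was truly bedded and the apparent slope is measuring bias. I'm finishing with a square axial press on the free end.

>>> apply_moves(
  claw=[-1, -1, -1, -1, -1],
  travel=[
    [-0.005, 0, 0.013],
    [-0.01, 0, 0.03],
    [-0.0144, 0, 0.045],
    [-0.0144, 0, 0.0536],
    [-0.0144, 0, 0.0536],
  ],
  turn=[
    [0, 0, 0],
    [0, 0, 0],
    [0, 0, 0],
    [0, 0, 0],
    [0, 0, 0],
  ],
)

```text
t: 23.47
tcp_pos: [0.5407, 0.1684, 0.1493]
tool_rot: [-0.052, 0.999, -0.0, -0.001]
force: [-0.9, 0.6, -0.1]
finger_gap: 0.002
gripper_force: 0.0
```

>>> apply_moves(
  claw=[-1, -1],
  travel=[
    [0, 0, 0],
    [0, 0, 0],
  ],
  turn=[
    [0, 0, 0],
    [0, 0, 0],
  ],
)

```text
t: 23.63
tcp_pos: [0.5423, 0.1686, 0.1518]
tool_rot: [-0.052, 0.999, -0.0, 0.001]
force: [-0.7, -0.2, 0.5]
finger_gap: -0.002
gripper_force: 0.0
```

```bash
python3 - <<'E'
from station import manip
from h import *
s=manip.sense();st3(s);go(s,152,0,-3,30)
E
```

```text
23.63 TCP V [161.81  -0.22  -3.9 ] F_v [-0.4 -0.1  0.8] rot [ 0.  29.8 -0. ] gap -0.0 q5 0.93 V axes/mm [[-0.00108, -0.0, -0.00062], [-0.0, 0.00125, -0.0], [0.00062, -0.0, -0.00108]]
to 152 0 -3 30 [0.0112 0.0003 0.0051] [-0.0002  0.0009  0.    ]
```

>>> apply_moves(
  claw=[-1, -1, -1, -1, -1],
  travel=[
    [0.003, 0, 0.0012],
    [0.006, 0, 0.0026],
    [0.008, 0, 0.0036],
    [0.01, 0, 0.0046],
    [0.01, 0, 0.0046],
  ],
  turn=[
    [0, 0, 0],
    [0, 0, 0],
    [0, 0, 0],
    [0, 0, 0],
    [0, 0, 0],
  ],
)

```text
t: 24.05
tcp_pos: [0.5337, 0.1677, 0.148]
tool_rot: [-0.052, 0.999, -0.0, 0.001]
force: [-0.4, -0.4, -0.4]
finger_gap: 0.004
gripper_force: 0.0
```

>>> apply_moves(
  claw=[-1, -1, -1, -1],
  travel=[
    [0.0007, 0, 0.0004],
    [0.0014, 0, 0.0008],
    [0.0022, 0, 0.0012],
    [0.0022, 0, 0.0012],
  ],
  turn=[
    [0, 0, 0],
    [0, 0, 0],
    [0, 0, 0],
    [0, 0, 0],
  ],
)

```text
t: 24.38
tcp_pos: [0.5325, 0.1675, 0.147]
tool_rot: [-0.052, 0.999, -0.0, 0.001]
force: [0.2, -0.8, -0.3]
finger_gap: -0.001
gripper_force: 0.0
```

```bash
python3 - <<'E'
from station import manip
from h import *
s=manip.sense();st3(s)
E
```

```text
24.38 TCP V [150.81  -0.28  -3.12] F_v [-0.  -0.9 -0.3] rot [ 0.  29.9 -0. ] gap -0.0 q5 0.9 V axes/mm [[-0.00108, -0.0, -0.00062], [-0.0, 0.00125, -0.0], [0.00062, -0.0, -0.00108]]
```

>>> apply_moves(
  claw=[-1, -1, -1, -1, -1],
  travel=[
    [0.0006, 0, 0.0003],
    [0.0012, 0, 0.0006],
    [0.0018, 0, 0.001],
    [0.0022, 0, 0.0012],
    [0.0022, 0, 0.0012],
  ],
  turn=[
    [0, 0, 0],
    [0, 0, 0],
    [0, 0, 0],
    [0, 0, 0],
    [0, 0, 0],
  ],
)

```text
t: 24.8
tcp_pos: [0.5313, 0.1674, 0.1463]
tool_rot: [-0.052, 0.999, -0.0, 0.002]
force: [-0.1, 0.1, 0.7]
finger_gap: 0.003
gripper_force: 0.4
```

```bash
python3 - <<'E'
from station import manip
from h import *
s=manip.sense();st3(s)
E
```

```text
24.8 TCP V [149.38  -0.29  -3.14] F_v [0.2 0.1 0.6] rot [ 0.  29.8 -0. ] gap 0.0 q5 0.9 V axes/mm [[-0.00108, -0.0, -0.00062], [0.0, 0.00125, -0.0], [0.00062, -0.0, -0.00108]]
```

>>> apply_moves(
  claw=[-1, -1, -1, -1, -1],
  travel=[
    [0.0006, 0, 0.0003],
    [0.0012, 0, 0.0006],
    [0.0018, 0, 0.001],
    [0.0022, 0, 0.0012],
    [0.0022, 0, 0.0012],
  ],
  turn=[
    [0, 0, 0],
    [0, 0, 0],
    [0, 0, 0],
    [0, 0, 0],
    [0, 0, 0],
  ],
)

```text
t: 25.22
tcp_pos: [0.5311, 0.1674, 0.1461]
tool_rot: [-0.052, 0.999, -0.0, 0.004]
force: [4.5, 0.7, 4.6]
finger_gap: 0.003
gripper_force: 3.1
```

```bash
python3 - <<'E'
from station import manip
from h import *
s=manip.sense();st3(s)
E
```

```text
25.22 TCP V [149.19  -0.3   -3.24] F_v [6.2 0.2 1.7] rot [ 0.  29.6 -0. ] gap 0.0 q5 0.89 V axes/mm [[-0.00109, -0.0, -0.00062], [0.0, 0.00125, -0.0], [0.00062, -0.0, -0.00109]]
```

>>> apply_moves(
  claw=[-1, -1, -1, -1, -1],
  travel=[
    [0.0006, 0, 0.0002],
    [0.0012, 0, 0.0004],
    [0.0018, 0, 0.0006],
    [0.0018, 0, 0.0006],
    [0.0018, 0, 0.0006],
  ],
  turn=[
    [0, 0, 0],
    [0, 0, 0],
    [0, 0, 0],
    [0, 0, 0],
    [0, 0, 0],
  ],
)

```text
t: 25.63
tcp_pos: [0.5311, 0.1674, 0.1461]
tool_rot: [-0.052, 0.999, 0.0, 0.005]
force: [6.1, 0.6, 5.3]
finger_gap: 0.0
gripper_force: 4.1
```

```bash
python3 - <<'E'
from station import manip
from h import *
s=manip.sense();st3(s)
E
```

```text
25.63 TCP V [149.12  -0.31  -3.22] F_v [ 7.9 -0.1  1.6] rot [ 0.  29.4  0. ] gap 0.0 q5 0.89 V axes/mm [[-0.00109, 0.0, -0.00061], [0.0, 0.00125, -0.0], [0.00061, -0.0, -0.00109]]
```

>>> apply_moves(
  claw=[-1, -1, -1, -1, -1],
  travel=[
    [0.0008, 0, 0.0004],
    [0.0016, 0, 0.0007],
    [0.0024, 0, 0.001],
    [0.0024, 0, 0.001],
    [0.0024, 0, 0.001],
  ],
  turn=[
    [0, 0, 0],
    [0, 0, 0],
    [0, 0, 0],
    [0, 0, 0],
    [0, 0, 0],
  ],
)

```text
t: 26.05
tcp_pos: [0.531, 0.1673, 0.1461]
tool_rot: [-0.052, 0.999, 0.0, 0.007]
force: [7.9, 0.7, 7.6]
finger_gap: -0.0
gripper_force: 5.3
```

```bash
python3 - <<'E'
from station import manip
from h import *
s=manip.sense();st3(s)
E
```

```text
26.05 TCP V [149.05  -0.34  -3.2 ] F_v [10.7 -0.2  2.6] rot [ 0.  29.1  0. ] gap -0.0 q5 0.88 V axes/mm [[-0.00109, 0.0, -0.00061], [0.0, 0.00125, -0.0], [0.00061, -0.0, -0.00109]]
```

It takes 10.7 N axially without moving, so the face is home on the screw. Withdrawing.

>>> apply_moves(
  claw=[-1, -1, -1, -1, -1],
  travel=[
    [-0.006, 0, -0.003],
    [-0.016, 0, -0.009],
    [-0.03, 0, -0.02],
    [-0.04, 0, -0.05],
    [-0.05, 0, -0.09],
  ],
  turn=[
    [0, 0, 0],
    [0, 0, 0],
    [0, 0, 0],
    [0, 0, 0],
    [0, 0, 0],
  ],
)

```text
t: 26.47
tcp_pos: [0.5618, 0.1706, 0.213]
tool_rot: [-0.052, 0.999, -0.001, -0.005]
force: [0.0, -0.0, -1.0]
finger_gap: 0.0
gripper_force: 0.0
```

>>> apply_moves(
  claw=[-1, -1, -1],
  travel=[
    [0, 0, 0],
    [0, 0, 0],
    [0, 0, 0],
  ],
  turn=[
    [0, 0, 0],
    [0, 0, 0],
    [0, 0, 0],
  ],
)

```text
t: 26.72
tcp_pos: [0.5634, 0.1709, 0.2147]
tool_rot: [-0.052, 0.999, -0.0, -0.001]
force: [-0.8, -0.4, -0.4]
finger_gap: -0.002
gripper_force: 0.0
```

```bash
python3 chk.py r3
```

```text
26.7167 grip V mm [ 2.1939e+02 -2.1000e-01  5.3390e+01] rot [ 3.000e-02  3.011e+01 -2.000e-02] F_v [-0.9 -0.3  0.1] tq [ 0.    0.04 -0.01] q5 1.103 
  xv,yv,zv in tool: [[-0.00108, -0.0, -0.00063], [-0.0, 0.00125, -0.0], [0.00063, -0.0, -0.00108]]
wrist tops [(45, 634, np.float64(11.68)), (84, 319, np.float64(11.46)), (104, 870, np.float64(7.36))] flank [(1, 5, 113, np.float64(-0.06)), (1, 25, 133, np.float64(0.05)), (1, 45, 165, np.float64(-0.03)), (1, 70, 88, np.float64(-0.08)), (-1, 5, 125, np.float64(0.12)), (-1, 25, 130, np.float64(0.05)), (-1, 45, 168, np.float64(0.08)), (-1, 70, 92, np.float64(0.14))] end 140.2
scene tops [(45, 6, np.float64(12.6)), (84, 4, np.float64(11.79)), (104, 13, np.float64(8.06))] flank [] end 141.7
side tops [(12, 7, np.float64(13.51)), (45, 21, np.float64(13.39)), (84, 9, np.float64(12.89)), (104, 32, np.float64(8.58))] flank [] end 143.3
```

View pics/r3side.png

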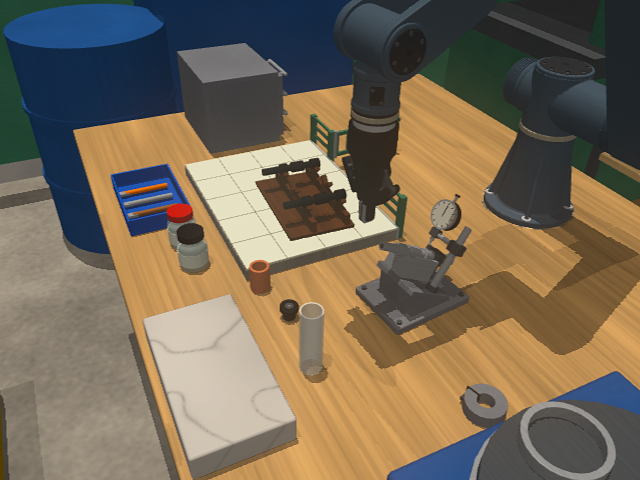

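The side view shows the spool bedded in the V at about (400,260). The black spools, sleeve (260,277), plug (290,309), tube (312,340) and ring (485,405) are all where they were, and the robot is clear. Handing in.

```bash
python3 -c "
from station import manip
print(manip.sign_off())"
```

```text
the job is handed in; nothing more can be done
None
```

The bright spool is bedded in the V-block with its lapped face against the stop screw: it took 10.7 N along the V without moving. I then let go, pulled the arm clear and handed the job in at about 27 s; no verdict came back.

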